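Paste jars into the printer's rack, in reverse order

ROBOT

A 7-joint arm with a two-finger parallel gripper is mounted at the origin on the work surface. World frame = base frame: x ahead of the robot, y to its left, z up, the work surface at z = 0. Lengths are in m, angles in rad, forces in N, time in s.
With the tool pointing down it reaches from about 0.425 to 0.925 m from the base axis. Payload 6.8 kg.
Tool frame: the origin (TCP) lies at the very end of the fingers, on their centre line; the grasp point (between the pads) lies 19 mm behind it (tcp_to_grasp is the distance from the TCP to the grasp point, in m); z points along the fingers, y is the direction in which the jaws open and shut (so a half turn about z gives the same grasp; the last joint's range is limited). The gripper opens to 85 mm and grips with 20 to 120 N. Pads are 22 mm wide; open, the fingers measure 114 mm over their backs; the gripper's body (76 mm by 85 mm) begins 54 mm behind the grasp point. The pads swing forward as they close: fully open they stand 13 mm farther back than shut.
Start: joints at [1.218, 0.477, 0.022, 1.555, -0.011, 1.109, -0.083], TCP at [0.164, -0.655, 0.231] pointing down, gripper open.
Joint ranges: [-2.96, 2.96], [-0.34, 2.1], [-1.41, 1.46], [0.24, 2.44], [-1.37, 4.51], [0.17, 1.92], [-2.96, 2.96]. Speed limits (rad/s): [2.39, 2.39, 3.14, 3.14, 3.14, 3.14, 3.14].

INTERFACE

Orientations are given as a unit quaternion [w, x, y, z].
In Python, from station import * gives the robot as it stands.
- The arm moves only by the tool apply_moves, never from a script. Its argument "increments" is one flat list of numbers, 5 for each row, row after row: the finger opening in mm, from 0 to 85.4, then the shift along the tool's x, y, z in mm, then the turn about the tool's z in degrees. In form: [claw, tx, ty, tz, roll, claw, tx, ty, tz, roll, ...]. A call has 1 to 12 rows; each row shifts and turns the pose as measured when the row begins, along the tool's axes as they then stand; what a row does not reach is not made up. A row lasts 1/8 s, in which the tool goes at most 62.5 mm and 10.7 degrees, less where a joint would pass 70% of its speed; a pose out of reach is approached as far as the arm can. A call with a gripper value outside its range is refused whole. The fingers move at their own pace and stop on an object; "squeeze" is the grip in N (left out, the last holds). Time passes only in rows, so rows that do not move let the fingers close. It gives the time, the measured TCP pose, the force and the opening at its end, in the units of the state.
- get_obs(): the state, without advancing time (a new reading comes with each control period).
- read_camera(name): name is "side" or "top"; returns (picture, depth): 400x640x3 uint8, blue, green, red; 400x640 float32, m along the optical axis (not along the pixel's ray), 0 where there is no reading.
- get_calibration(name): a dict with "mtx" (3x3 intrinsics, pixels), "camera_from_world" (4x4, takes a point from world to camera coordinates). Camera axes: x right, y down, z forward; pixel columns grow to the right and rows downward; lengths in m; the calibration is good to about 2 mm. A picture is of the moment at which its call begins. get_calibration takes no time and is no camera call.
- hand_in(): hands the job in, once; it reports no verdict.
Trained networks look in the newest picture that a camera, given by its name, has taken for a name from the list of things; names that differ only in an ending like _2 or _b are one class to them, and where a whole thing is asked for, a point or a joint stands for the part that bears it (a point fixed in the world has none). Each returns a list of dicts, best first, with "p" (0 to 1); they miss things now and then, are a little off and sometimes report something else, mostly with a low value. They report only what shows in the picture. A call takes as long as a camera call. They do not tell look-alikes from the thing itself.
- outline_of(camera, thing): "pixels" (400x640 bool, what is visible of it) and "extent" ([centre column, centre row, width, height] in pixels, round what is visible of it).
The state is a dict: "t": time; "q": joint angles; "joint_vel": joint speeds; "joint_torque": joint torques, N m; "eef_pos": TCP position; "tool_rot": TCP orientation; "contact_force": force on the tool from outside, world axes, zero at the start; "torque": the same for the moment, N m; "gripper_width": opening from 0.0 (shut) to 1.0 (fully open).
Only numpy, scipy, OpenCV 4.12 (cv2) and the standard library are available. Lean on these libraries where they do the work, as an engineer would, in place of code of your own. Each camera call takes 0.05 s, during which the arm holds its last target.

TASK

Move the four jars of paste from their round stands into the four-pocket rack in reverse order, because the rack is loaded into the printer from its other end: the jar farthest to the left in the row (as seen from the robot) goes into the right-hand end pocket, the next one into the pocket beside it, and so on, until the jar farthest to the right is in the left-hand end pocket. Stand each jar upright on the floor of its own pocket, without dropping or tipping it, let go of it, and leave the roll of tape and the other things on the table where they are.

Things in the scene. Friction and masses are not known exactly. Their poses are not given: they have to be found in the camera images.
- squat_jar (a point): the squat jar: white round plastic jar, body 58 mm across and 38 mm high, with a wide grey ribbed cap 62 mm across over it; 54 mm high in all. This point is on its axis, half-way up (27 mm above its underside); z up. It weighs 0.17 to 0.4 kg and is loose, standing on its stand at the start.
- slim_jar (a point): the slim jar: the tallest and thinnest, white round body 40 mm across and 62 mm high, grey ribbed cap 42 mm across; 80 mm high in all. This point is on its axis, half-way up (40 mm above its underside); z up. It weighs 0.17 to 0.4 kg and is loose, standing on its stand at the start.
- square_jar (a point): the square jar: white body 50 x 50 mm and 48 mm high, its x and y axes square to the flat sides, with a round grey cap 44 mm across on top; 64 mm high in all. This point is on its axis, half-way up (32 mm above its underside); z up. It weighs 0.17 to 0.4 kg and is loose, standing on its stand at the start.
- neck_jar (a point): the narrow-necked jar: white round body 54 mm across and 50 mm high, shoulders drawn in to a small grey cap 30 mm across and 14 mm high; 74 mm high in all. This point is on its axis, half-way up (37 mm above its underside); z up. It weighs 0.17 to 0.4 kg and is loose, standing on its stand at the start.
- stand_squat: the fixed round stand on which the squat jar stands at the start: a plain disc 80 mm across and 10 mm high, black on top with an aluminium rim, all four alike. Origin at the centre of its underside, 2 mm above the table on a flat grey strip. It never moves, so it keeps the jar's place in the row; the row runs roughly along y.
- stand_slim: the fixed round stand on which the slim jar stands at the start: a plain disc 80 mm across and 10 mm high, black on top with an aluminium rim, all four alike. Origin at the centre of its underside, 2 mm above the table on a flat grey strip. It never moves, so it keeps the jar's place in the row; the row runs roughly along y.
- stand_square: the fixed round stand on which the square jar stands at the start: a plain disc 80 mm across and 10 mm high, black on top with an aluminium rim, all four alike. Origin at the centre of its underside, 2 mm above the table on a flat grey strip. It never moves, so it keeps the jar's place in the row; the row runs roughly along y.
- stand_neck: the fixed round stand on which the narrow-necked jar stands at the start: a plain disc 80 mm across and 10 mm high, black on top with an aluminium rim, all four alike. Origin at the centre of its underside, 2 mm above the table on a flat grey strip. It never moves, so it keeps the jar's place in the row; the row runs roughly along y.
- rack: the fixed aluminium rack on the table: one row of four square open pockets along its y axis (+y is its left-hand end as seen from the robot). Outside 89 x 344 x 14 mm, walls 4 mm thick, floor 4 mm thick, pockets 81 x 81 mm inside and 10 mm deep. Origin at the centre of its underside, on the table; pocket centres at x = 0, y = +127.5, +42.5, -42.5, -127.5 mm in its frame, the pocket floor at z = 4 mm.
- tape: a loose roll of amber tape, 62 mm across, 38 mm hole, 19 mm high, lying flat in the row between or beside the stands. Not part of the job. Origin at the centre of its underside.
There are look-alikes about, which are no part of the job. What is shaped like the part that bears square_jar but pink or yellow is not meant.

How it is judged:
By the outcome, as a careful person would: the job done as asked, in the order asked, and still so for the second after the job is handed in, with the robot touching nothing.
It also fails if it takes over 109 s, if anything falls off the work surface, if the arm or the gripper's body presses on something with over 40 N, if the wrist force passes 120 N, or if a joint passes its speed limit or range.

## Working session

There is one attempt and no reset: what is moved stays moved. The work goes in short steps, Python scripts to look and compute and a tool call to move; the robot and the scene stay as the last step left them, time stands still between calls to the robot, and variables do not carry over. Pictures are saved under pics/ and viewed, and the job is handed in when it is done.

Besides the shell and the picture viewer there is one more tool, called by a JSON object that holds its "api" and its "payload", one argument or row to a line. apply_moves: Moves the arm, as the interface text tells. Its arguments: {"type":"object","properties":{"increments":{"type":"array"},"squeeze":{"type":"number"}},"required":["increments"]}

```bash
ls; mkdir -p pics; python3 - <<'E'
from station import *
import cv2, numpy as np
print(get_obs())
for n in("top","side"):
    p,d=read_camera(n); cv2.imwrite(f"pics/{n}0.png",p); np.save(f"{n}_d.npy",d); cv2.imwrite(f"{n}_p.png",p)
    c=get_calibration(n); print(n,c)
E
```

```text
pics
{'t': 0.0, 'q': array([ 1.21788635,  0.47778125,  0.02235539,  1.55648045, -0.01151332,
        1.1093048 , -0.08306961]), 'joint_vel': array([-0.0005153 ,  0.00010466, -0.00132489, -0.00027272, -0.00052982,
       -0.00119814,  0.00075061]), 'joint_torque': array([-1.12081816e-03, -5.96445429e+01,  1.60797179e+00, -2.81195426e+01,
        1.25261623e-02,  9.51884984e-03, -1.75458820e-05]), 'eef_pos': array([ 0.1634318 , -0.65428853,  0.23032642]), 'tool_rot': array([-9.05420144e-04,  9.92515492e-01,  1.22115303e-01, -1.78086756e-04]), 'contact_force': array([0.01735669, 0.16961035, 0.34034353]), 'torque': array([-0.06505551, -0.02141088,  0.07871782]), 'gripper_width': 0.9994692357743844}
top {'mtx': array([[363.17298191,   0.        , 316.87897188],
       [  0.        , 363.17298191, 198.2682201 ],
       [  0.        ,   0.        ,   1.        ]]), 'camera_from_world': array([[-0.00464814, -0.99995536, -0.00822575,  0.01194369],
       [-0.9959269 ,  0.0053698 , -0.09000431,  0.5703381 ],
       [ 0.09004447,  0.00777389, -0.99590741,  0.7141144 ],
       [ 0.        ,  0.        ,  0.        ,  1.        ]])}
side {'mtx': array([[468.65127292,   0.        , 313.41898935],
       [  0.        , 468.65127292, 203.75565488],
       [  0.        ,   0.        ,   1.        ]]), 'camera_from_world': array([[-0.8988412 , -0.43827104, -0.00173015,  0.52725929],
       [-0.26054739,  0.53751737, -0.80199135,  0.17457672],
       [ 0.35241957, -0.72041209, -0.59733313,  0.70274913],
       [ 0.        ,  0.        ,  0.        ,  1.        ]])}
```

View pics/top0.png

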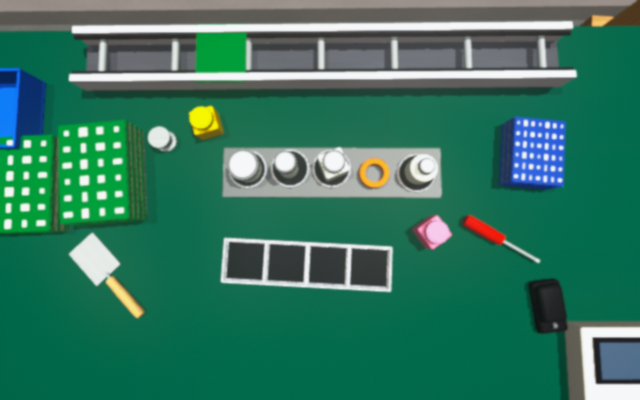

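View pics/side0.png

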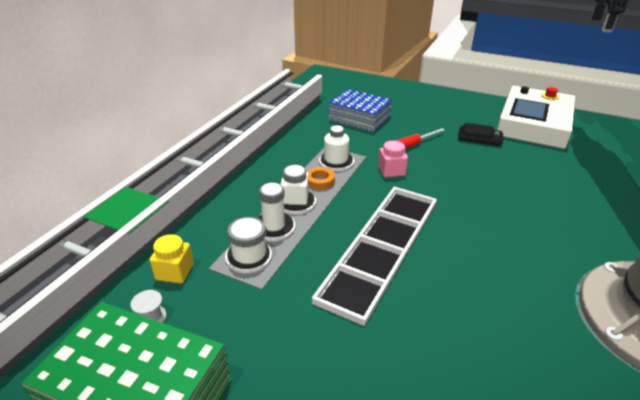

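The top view shows squat (246,168), slim (291,167), square (333,167), tape (374,173) and neck (419,171), left to right. The rack is at about (306,265). The yellow (205,122) and pink (432,232) blocks look like the square jar, and there is a loose grey/white can at (160,138). Next I measure the poses.

```bash
cat > h.py <<'E'
from station import *
import cv2, numpy as np
def world(n,d,mask=None):
    c=get_calibration(n);K=c["mtx"];T=np.linalg.inv(c["camera_from_world"])
    v,u=np.mgrid[0:400,0:640]
    P=np.stack([(u-K[0,2])/K[0,0]*d,(v-K[1,2])/K[1,1]*d,d],-1)
    W=P@T[:3,:3].T+T[:3,3]
    W[d<=0]=np.nan
    return W
def proj(n,P):
    c=get_calibration(n);q=c["camera_from_world"][:3,:3]@np.array(P)+c["camera_from_world"][:3,3]
    q=c["mtx"]@q;return q[:2]/q[2]
E
python3 - <<'E'
from h import *
for n in("top","side"):
    d=np.load(f"{n}_d.npy");W=world(n,d)
    print(n,"table z",np.nanmedian(W[330:380,200:450,2]) if n=="top" else np.nanmedian(W[330:380,350:450,2]))
    for t in ["squat_jar","slim_jar","square_jar","neck_jar","stand_squat","rack","tape"]:
        read_camera(n) if t=="squat_jar" else 0
        for o in outline_of(n,t)[:3]:
            m=o["pixels"]; P=W[m]; P=P[~np.isnan(P[:,0])]
            zt=np.percentile(P[:,2],95)
            top=P[np.abs(P[:,2]-zt)<.005]
            (cx,cy),r=cv2.minEnclosingCircle((top[:,:2]*1000).astype(np.float32))
            print(n,t,round(o["p"],2),np.round(o["extent"]),"ztop",zt.round(4),"mean",top.mean(0).round(4),"circ",round(cx,1),round(cy,1),round(r,1))
d=np.load("top_d.npy");p=cv2.imread("top_p.png")
c=p[135:300,200:460]
cv2.imwrite("pics/crop1.png",cv2.resize(c,None,fx=3,fy=3,interpolation=cv2.INTER_CUBIC))
E
```

```text
top table z 0.00024196905319084916
top squat_jar 0.9 [243. 164.  34.  35.] ztop 0.0689 mean [0.634  0.1535 0.0671] circ 634.3 153.2 31.3
top slim_jar 0.71 [286. 165.  26.  25.] ztop 0.095 mean [0.6334 0.069  0.0931] circ 633.2 69.0 21.1
top square_jar 0.97 [333. 165.  32.  35.] ztop 0.0788 mean [ 0.6371 -0.0228  0.0772] circ 637.1 -22.9 23.0
top square_jar 0.73 [432. 235.  36.  36.] ztop 0.0664 mean [ 0.5013 -0.2192  0.0649] circ 501.8 -219.4 22.3
top square_jar 0.63 [208. 121.  36.  30.] ztop 0.0667 mean [0.7278 0.2379 0.0651] circ 728.4 238.3 22.5
top neck_jar 0.82 [419. 169.  35.  30.] ztop 0.0881 mean [ 0.6252 -0.1974  0.0868] circ 625.4 -198.2 15.7
top stand_squat 0.68 [250. 173.  35.  33.] ztop 0.0151 mean [0.6195 0.1383 0.0127] circ 630.4 150.8 36.6
top rack 0.77 [306. 267. 169.  52.] ztop 0.0151 mean [0.4345 0.0316 0.0143] circ 438.9 31.9 176.1
side table z -0.0002994975798501498
side squat_jar 0.73 [246. 240.  43.  43.] ztop 0.067 mean [0.6332 0.1571 0.0657] circ 634.4 154.9 32.1
side slim_jar 0.93 [273. 207.  25.  46.] ztop 0.0925 mean [0.6325 0.073  0.0915] circ 633.6 71.7 21.7
side square_jar 0.84 [297. 187.  29.  36.] ztop 0.0767 mean [ 0.6366 -0.0197  0.0755] circ 637.6 -22.2 22.9
side square_jar 0.84 [396. 159.  28.  40.] ztop 0.0642 mean [ 0.502  -0.2145  0.0633] circ 502.3 -215.4 21.8
side square_jar 0.59 [172. 259.  43.  45.] ztop 0.0646 mean [0.7269 0.2416 0.0636] circ 727.6 240.3 23.0
side neck_jar 0.56 [336. 144.  25.  36.] ztop 0.0856 mean [ 0.6246 -0.1932  0.0849] circ 625.7 -195.2 14.5
side stand_squat 0.62 [250. 261.  46.  23.] ztop 0.0129 mean [0.6272 0.1752 0.0109] circ 634.8 158.1 39.3
side rack 0.66 [375. 256. 124. 136.] ztop 0.014 mean [0.4377 0.0583 0.0127] circ 438.3 31.9 177.8
side tape 0.9 [321. 177.  29.  26.] ztop 0.0215 mean [ 0.6211 -0.1065  0.0198] circ 624.5 -107.7 32.4
```

View pics/crop1.png

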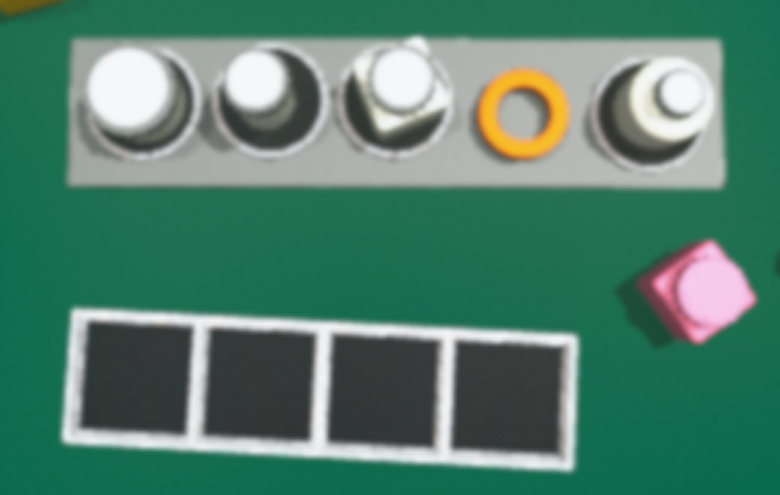

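```bash
python3 - <<'E'
from h import *
for n in("top","side"):
    d=np.load(f"{n}_d.npy");W=world(n,d);p=cv2.imread(f"{n}_p.png")
    # rack
    m=(W[...,0]>.36)&(W[...,0]<.52)&(W[...,1]>-.2)&(W[...,1]<.25)&(W[...,2]>.0105)&(W[...,2]<.03)
    pts=(W[m][:,:2]*1000).astype(np.float32); print(n,"rack",cv2.minAreaRect(pts),len(pts), W[m][:,2].mean())
    m=(W[...,0]>.58)&(W[...,0]<.7)&(W[...,1]>-.07)&(W[...,1]<.03)&(W[...,2]>.053)&(W[...,2]<.068)
    pts=(W[m][:,:2]*1000).astype(np.float32); print(n,"square",cv2.minAreaRect(pts),len(pts))
    m=(W[...,0]>.58)&(W[...,0]<.7)&(W[...,1]>-.07)&(W[...,1]<.03)&(W[...,2]>.02)&(W[...,2]<.055)
    pts=(W[m][:,:2]*1000); print(n,"square sides",pts.astype(int).tolist()[::6],len(pts))
c=cv2.imread("side_p.png")[140:290,200:370]
cv2.imwrite("pics/crop2.png",cv2.resize(c,None,fx=4,fy=4,interpolation=cv2.INTER_CUBIC))
c=cv2.imread("top_p.png")[140:205,300:360]
cv2.imwrite("pics/crop3.png",cv2.resize(c,None,fx=9,fy=9,interpolation=cv2.INTER_CUBIC))
E
```

```text
top rack ((438.82562255859375, 1.142852783203125), (129.77947998046875, 411.2567138671875), 3.8235104084014893) 1216 0.014514717670844663
top square ((637.5474853515625, -22.867870330810547), (50.55057144165039, 49.91707992553711), 21.944774627685547) 212
top square sides [[643, 6], [633, 2], [623, -1], [621, -49], [621, -50], [619, -44], [616, -35], [612, -27], [609, -7], [614, -32], [611, -23], [607, -15], [606, -11]] 75
side rack ((439.7293701171875, 2.2092437744140625), (129.25474548339844, 412.4601745605469), 3.8844664096832275) 1518 0.013686653095117117
side square ((637.282470703125, -20.162128448486328), (49.89030838012695, 48.16933822631836), 22.056175231933594) 239
side square sides [[621, -47], [620, -45], [620, -45], [640, 4], [621, -46], [638, 3], [627, 0], [616, -3], [606, -9], [640, 5], [630, 0], [619, -4], [607, -10], [639, 6], [630, 0], [619, -4], [608, -8], [641, 6], [632, 0], [621, -3], [608, -4], [644, 5], [632, 3], [623, -3], [613, -8], [646, 6], [636, 0], [624, -1], [614, -6], [644, 6], [633, 2], [622, -2], [612, -6], [641, 7], [631, 1], [620, -2], [610, -7], [640, 5], [629, 1], [619, -3], [608, -9], [641, 4], [629, 2], [619, -3], [608, -8], [639, 3], [628, 0], [616, -3], [606, -8], [642, 3], [629, 1], [619, -3], [609, -9], [641, 4], [630, 0], [619, -3], [608, -7], [638, 2], [626, -1], [616, -6], [640, 6], [612, -3]] 367
```

View pics/crop2.png

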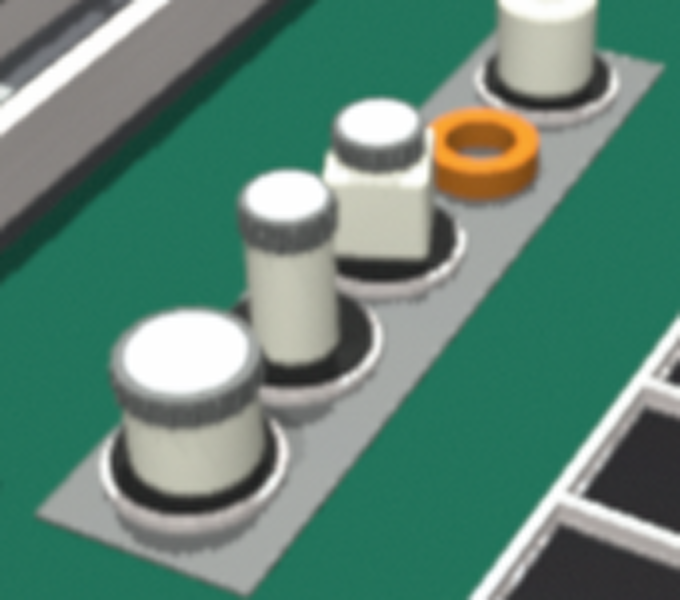

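View pics/crop3.png

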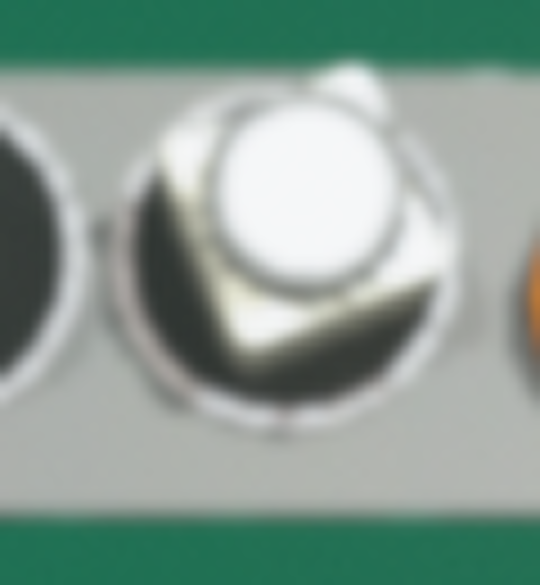

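```bash
python3 - <<'E'
from h import *
for n in("top","side"):
    d=np.load(f"{n}_d.npy");W=world(n,d)
    m=(W[...,0]>.36)&(W[...,0]<.52)&(W[...,1]>-.17)&(W[...,1]<.25)&(W[...,2]>.0105)&(W[...,2]<.03)
    pts=(W[m][:,:2]*1000).astype(np.float32); r=cv2.minAreaRect(pts);print(n,"rack",r,len(pts))
    a=np.radians(r[2]);
    for y in(127.5,42.5,-42.5,-127.5): print(np.round(np.array(r[0])+y*np.array([-np.sin(a),np.cos(a)]),1))
    # pocket floor centroids
E
```

```text
top rack ((436.29296875, 31.806610107421875), (344.18115234375, 89.4160385131836), 86.72653198242188) 1178
[309.   39.1]
[393.9  34.2]
[478.7  29.4]
[563.6  24.5]
side rack ((437.3168640136719, 31.626052856445312), (348.0832214355469, 89.93709564208984), 86.84529113769531) 1410
[310.   38.6]
[394.9  34. ]
[479.8  29.3]
[564.6  24.6]
```

{"api": "apply_moves", "payload": {
  "increments": [85,0,0,0,-9.5,85,0,0,0,-9.5,85,0,0,0,-9.5,85,0,0,0,-9.5,85,0,0,0,-9.5,85,0,0,0,-9.5,85,0,0,0,-9.5,85,0,0,0,-9.5,85,0,0,0,0],
  "squeeze": 40
}}

```text
t: 2.02
eef_pos: [0.1632, -0.655, 0.2313]
tool_rot: [-0.0, 0.692, 0.722, -0.0]
contact_force: [-0.8, -0.4, 0.3]
gripper_width: 0.997
```

```bash
cat >> h.py <<'E'
from scipy.spatial.transform import Rotation as Ro
def st(*targets):
    o=get_obs();w,x,y,z=o["tool_rot"];R=Ro.from_quat([x,y,z,w]).as_matrix();p=o["eef_pos"]*1000
    print("t",round(o["t"],2),"p",p.round(1),"yjaw deg",np.degrees(np.arctan2(R[1,1],R[0,1])).round(2),"z",R[:,2].round(3),"w",round(float(o["gripper_width"])*85.4,1),"F",o["contact_force"].round(1))
    print("q",o["q"].round(2))
    for t in targets: 
        print("to",t,"d tool mm",(R.T@(np.array(t)-p)).round(1)); p=np.array(t)
E
python3 -c "
from h import *
st((634,154,230),(634,154,130))"
```

```text
t 2.02 p [ 163.2 -655.   231.3] yjaw deg 2.39 z [-0. -0. -1.] w 85.1 F [-0.8 -0.4  0.3]
q [ 1.42  0.49 -0.27  1.54  0.14  1.13  1.17]
to (634, 154, 230) d tool mm [788.6 504.1   1. ]
to (634, 154, 130) d tool mm [  0.   0. 100.]
```

{"api": "apply_moves", "payload": {
  "increments": [85,49,31,0,0.2,85,49,31,0,0.2,85,49,31,0,0.2,85,49,31,0,0.2,85,49,31,0,0.2,85,49,31,0,0.2,85,49,31,0,0.2,85,49,31,0,0.2,85,49,31,0,0.2,85,49,31,0,0.2,85,49,31,0,0.2,85,0,0,0,0]
}}

```text
t: 3.52
eef_pos: [0.5147, -0.1008, 0.2327]
tool_rot: [0.004, 0.725, 0.689, 0.001]
contact_force: [0.0, -0.1, -0.7]
gripper_width: 0.997
```

```bash
python3 -c "
from h import *
st((634.3,154,180),(634,154,130))"
```

```text
t 3.52 p [ 514.7 -100.8  232.7] yjaw deg -2.96 z [ 0.008 -0.005 -1.   ] w 85.1 F [ 0.  -0.1 -0.7]
q [ 0.58  0.28 -0.61  1.89  0.19  1.02 -0.16]
to (634.3, 154, 180) d tool mm [260.8 105.8  52.4]
to (634, 154, 130) d tool mm [ 0.2 -0.7 50. ]
```

{"api": "apply_moves", "payload": {
  "increments": [85,43,17,8,0,85,43,17,8,0,85,43,17,8,0,85,43,17,8,0,85,43,17,8,0,85,43,17,8,0,85,0,0,0,0]
}}

```text
t: 4.4
eef_pos: [0.637, 0.1477, 0.1811]
tool_rot: [0.006, 0.737, 0.676, -0.001]
contact_force: [-0.6, 0.1, 0.2]
gripper_width: 0.995
```

```bash
python3 -c "
from h import *
st((634.3,154,130),(634.3,154,40))
for n in ('top','side'):
    p,d=read_camera(n);cv2.imwrite(f'pics/{n}1.png',p)"
```

```text
t 4.4 p [637.  147.7 181.1] yjaw deg -4.94 z [ 0.006 -0.011 -1.   ] w 84.9 F [-0.6  0.1  0.2]
q [ 0.09  0.56 -0.6   1.63  0.36  1.07 -0.7 ]
to (634.3, 154, 130) d tool mm [ 6.6 -3.6 51. ]
to (634.3, 154, 40) d tool mm [ 0.9 -0.7 90. ]
```

View pics/side1.png

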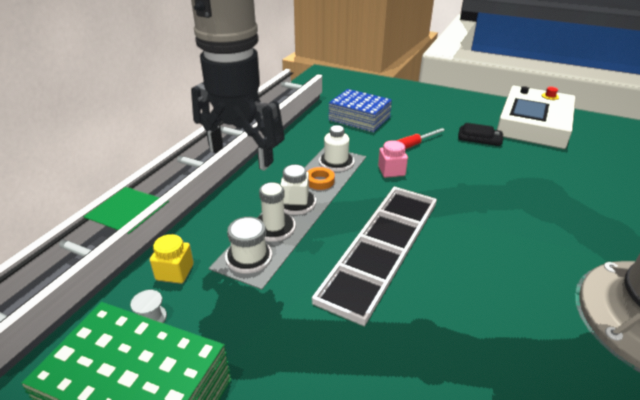

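{"api": "apply_moves", "payload": {
  "increments": [85,3,-2,20,0,85,3,-2,20,0,85,0,0,20,0,85,0,0,20,0,85,0,0,12,0,85,0,0,6,0,85,0,0,0,0]
}}

```text
t: 5.38
eef_pos: [0.633, 0.1419, 0.0751]
tool_rot: [0.008, 0.741, 0.671, -0.005]
contact_force: [0.5, 0.4, 0.4]
gripper_width: 0.998
```

```bash
python3 -c "
from h import *
st((634.3,154,34))
p,d=read_camera('side');cv2.imwrite('pics/side2.png',cv2.resize(p[100:300,150:400],None,fx=3,fy=3))"
```

```text
t 5.38 p [633.  141.9  75.1] yjaw deg -5.63 z [ 0.004 -0.018 -1.   ] w 85.2 F [0.5 0.4 0.4]
q [ 0.06  0.67 -0.54  1.71  0.45  0.89 -0.78]
to (634.3, 154, 34) d tool mm [12.9 -0.1 40.9]
```

View pics/side2.png

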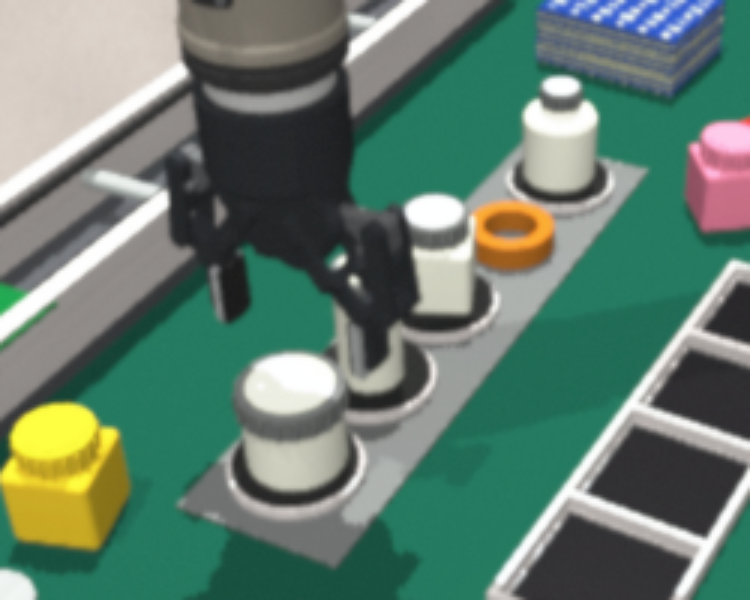

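```bash
python3 -c "
from h import *
for z in (.075,.085,.1): print(proj('side',[.633,.142,z]), proj('side',[.633+.042,.142,z]),proj('side',[.633-.042,.142,z]))
print(proj('side',[.6343,.154,.066]))
p,d=read_camera('top');cv2.imwrite('pics/top2.png',cv2.resize(p[100:300,180:440],None,fx=3,fy=3))
st()"
```

```text
[250.78742875 219.29948389] [229.66021318 212.54675312] [272.73334972 226.31389123]
[250.29280173 214.55583831] [229.01464084 207.84104412] [272.40201552 221.53288962]
[249.53635524 207.30125266] [228.0277095  200.64709945] [271.89510513 214.21840352]
[246.68763376 227.40667066]
t 5.47 p [633.5 142.1  76. ] yjaw deg -5.62 z [ 0.005 -0.018 -1.   ] w 85.0 F [ 0.7 -0.   0.4]
q [ 0.06  0.67 -0.54  1.71  0.45  0.89 -0.78]
```

View pics/top2.png

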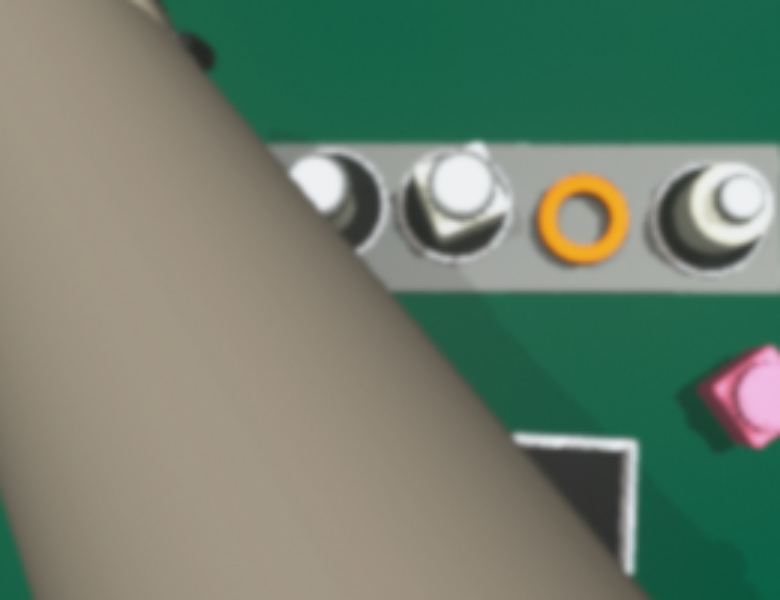

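{"api": "apply_moves", "payload": {
  "increments": [85,6,0,0,-1.5,85,6,0,0,-1.5,85,0,0,0,-1,85,0,0,0,0,85,0,0,0,0]
}}

```text
t: 6.1
eef_pos: [0.6356, 0.156, 0.0778]
tool_rot: [0.009, 0.715, 0.699, -0.003]
contact_force: [0.4, -1.1, -0.3]
gripper_width: 0.993
```

```bash
python3 -c "
from h import *
st((634.3,154,34))"
```

```text
t 6.1 p [635.6 156.   77.8] yjaw deg -1.3 z [ 0.009 -0.016 -1.   ] w 84.8 F [ 0.4 -1.1 -0.3]
q [ 0.05  0.68 -0.56  1.7   0.46  0.9  -0.73]
to (634.3, 154, 34) d tool mm [-1.3 -1.7 43.8]
```

{"api": "apply_moves", "payload": {
  "increments": [85,0,-0.5,10,0,85,0,-0.5,10,0,85,0,0,10,0,85,0,0,8,0,85,0,0,0,0,85,0,0,0,0]
}}

```text
t: 6.85
eef_pos: [0.6342, 0.1545, 0.0358]
tool_rot: [0.009, 0.715, 0.699, -0.004]
contact_force: [0.0, -0.4, 0.5]
gripper_width: 0.994
```

```bash
python3 -c "
from h import *
st((634.3,154,34))"
```

```text
t 6.85 p [634.2 154.5  35.8] yjaw deg -1.34 z [ 0.007 -0.017 -1.   ] w 84.9 F [ 0.  -0.4  0.5]
q [ 0.03  0.73 -0.53  1.72  0.5   0.84 -0.76]
to (634.3, 154, 34) d tool mm [-0.4  0.1  1.8]
```

{"api": "apply_moves", "payload": {
  "increments": [40,0,0,0,0,40,0,0,0,0,40,0,0,0,0,40,0,0,0,0,40,0,0,0,0,40,0,0,0,0],
  "squeeze": 45
}}

```text
t: 7.6
eef_pos: [0.6349, 0.1547, 0.0367]
tool_rot: [0.009, 0.715, 0.699, -0.003]
contact_force: [0.7, 0.4, -0.9]
gripper_width: 0.707
```

```bash
python3 -c "
from h import *
st((634.3,154,34))
p,d=read_camera('side');cv2.imwrite('pics/side3.png',cv2.resize(p[100:300,150:400],None,fx=3,fy=3))"
```

```text
t 7.6 p [634.9 154.7  36.7] yjaw deg -1.35 z [ 0.008 -0.017 -1.   ] w 60.3 F [ 0.7  0.4 -0.9]
q [ 0.03  0.72 -0.53  1.72  0.5   0.84 -0.76]
to (634.3, 154, 34) d tool mm [-0.7 -0.7  2.7]
```

View pics/side3.png

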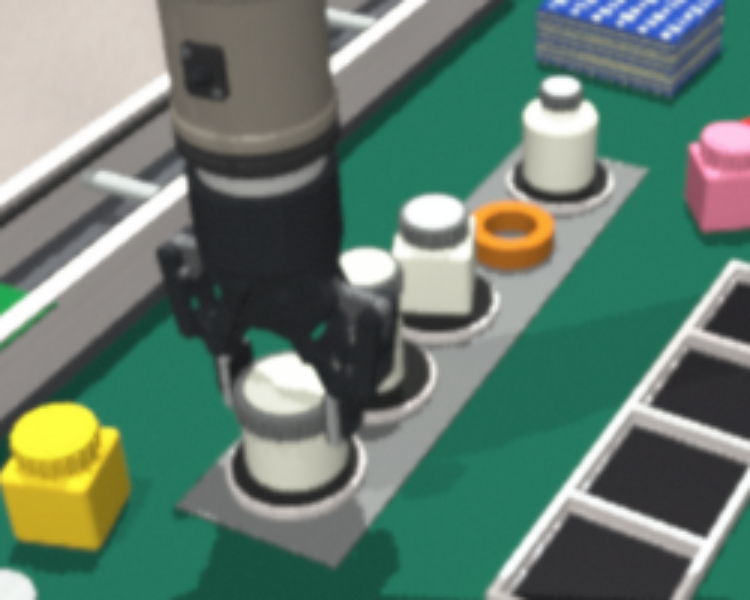

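{"api": "apply_moves", "payload": {
  "increments": [40,0,0,-8,0,40,0,0,-16,0,40,0,0,-20,0,40,0,0,-20,0,40,0,0,-20,0,40,0,0,-16,0,40,0,0,0,0]
}}

```text
t: 8.52
eef_pos: [0.6341, 0.1567, 0.1454]
tool_rot: [0.009, 0.715, 0.699, -0.002]
contact_force: [0.1, -0.4, -3.7]
gripper_width: 0.711
```

```bash
python3 -c "
from h import *
st((429.6,-95.6,120))
p,d=read_camera('side');cv2.imwrite('pics/side4.png',cv2.resize(p[100:300,150:400],None,fx=3,fy=3))"
```

```text
t 8.53 p [634.1 156.7 145.4] yjaw deg -1.33 z [ 0.01  -0.017 -1.   ] w 60.7 F [ 0.1 -0.4 -3.7]
q [ 0.07  0.6  -0.6   1.66  0.41  1.01 -0.69]
to (429.6, -95.6, 120) d tool mm [-256.6 -198.9   27.5]
```

View pics/side4.png

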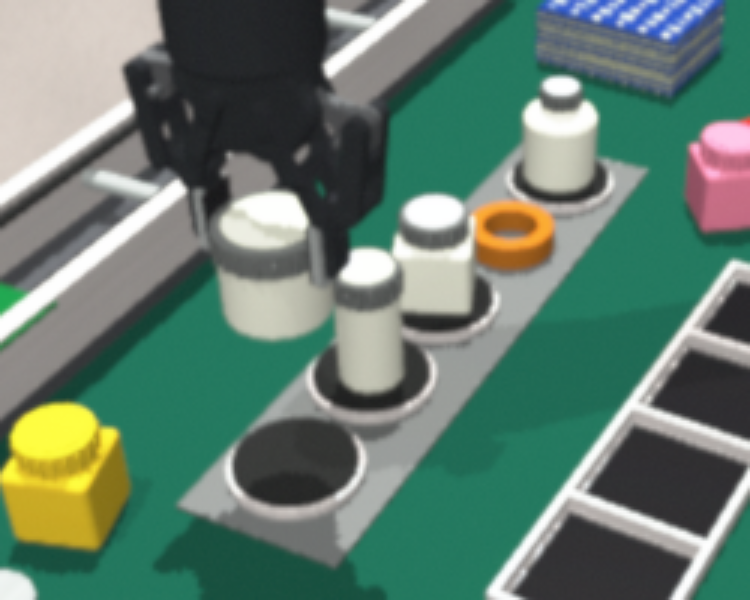

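{"api": "apply_moves", "payload": {
  "increments": [40,-15,-12,0,0,40,-24,-18,0,0,40,-24,-18,0,0,40,-24,-18,0,0,40,-24,-18,0,0,40,-24,-18,0,0,40,-24,-18,0,0,40,-24,-18,0,0,40,-24,-18,0,0,40,-20,-16,0,0,40,-10,-8,0,0,40,0,0,0,0]
}}

```text
t: 10.07
eef_pos: [0.4349, -0.0841, 0.1383]
tool_rot: [0.003, 0.715, 0.699, -0.009]
contact_force: [0.9, -0.3, -3.1]
gripper_width: 0.707
```

```bash
python3 -c "
from h import *
st((429.6,-95.6,60))"
```

```text
t 10.07 p [434.9 -84.1 138.3] yjaw deg -1.3 z [-0.01  -0.016 -1.   ] w 60.3 F [ 0.9 -0.3 -3.1]
q [ 0.6   0.29 -0.64  2.14  0.27  0.79 -0.23]
to (429.6, -95.6, 60) d tool mm [-10.3  -4.4  78.6]
```

{"api": "apply_moves", "payload": {
  "increments": [40,-5,-2,12,0,40,-5,-2,16,0,40,0,0,16,0,40,0,0,16,0,40,0,0,12,0,40,0,0,0,0,40,0,0,0,0]
}}

```text
t: 10.95
eef_pos: [0.4314, -0.0927, 0.0603]
tool_rot: [0.001, 0.713, 0.701, -0.008]
contact_force: [0.1, -1.1, -3.1]
gripper_width: 0.706
```

```bash
python3 -c "
from h import *
st((429.6,-95.6,40),(429.6,-95.6,28))
p,d=read_camera('side');cv2.imwrite('pics/side5.png',cv2.resize(p[100:300,270:520],None,fx=3,fy=3))"
```

```text
t 10.95 p [431.4 -92.7  60.3] yjaw deg -1.04 z [-0.01  -0.013 -1.   ] w 60.3 F [ 0.1 -1.1 -3.1]
q [ 0.54  0.42 -0.56  2.2   0.41  0.63 -0.34]
to (429.6, -95.6, 40) d tool mm [-2.7 -1.6 20.3]
to (429.6, -95.6, 28) d tool mm [ 0.2  0.1 12. ]
```

View pics/side5.png

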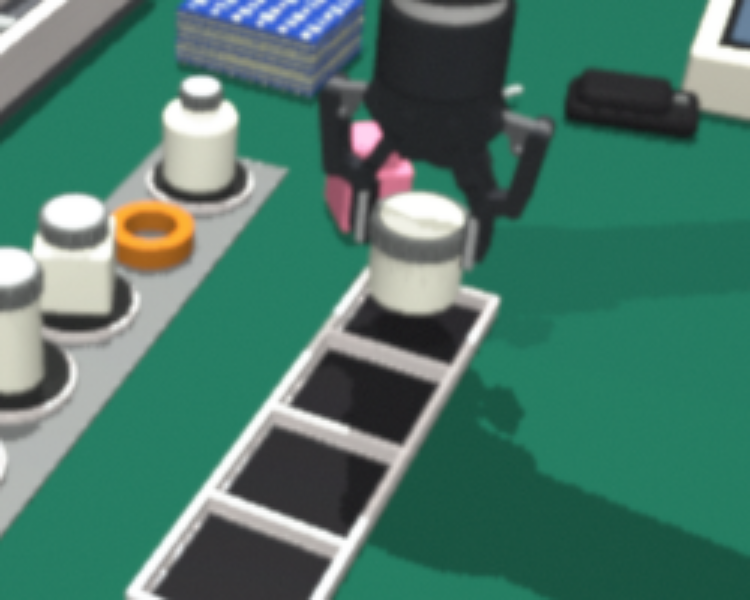

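{"api": "apply_moves", "payload": {
  "increments": [40,-2,-1.5,8,0,40,0,0,9,0,40,0,0,7,0,40,0,0,4,0,40,0,0,0,0,40,0,0,0,0]
}}

```text
t: 11.75
eef_pos: [0.4303, -0.0956, 0.0312]
tool_rot: [0.002, 0.714, 0.7, -0.008]
contact_force: [-0.1, 0.6, -3.0]
gripper_width: 0.711
```

```bash
python3 -c "
from h import *
st((429.6,-95.6,28))"
```

```text
t 11.75 p [430.3 -95.6  31.2] yjaw deg -1.07 z [-0.008 -0.014 -1.   ] w 60.7 F [-0.1  0.6 -3. ]
q [ 0.5   0.48 -0.52  2.22  0.47  0.56 -0.39]
to (429.6, -95.6, 28) d tool mm [ 0.  -0.7  3.2]
```

{"api": "apply_moves", "payload": {
  "increments": [40,0,0,1.5,0,40,0,0,1.5,0,40,0,0,0,0,40,0,0,0,0]
}}

```text
t: 12.25
eef_pos: [0.4306, -0.0957, 0.029]
tool_rot: [0.003, 0.714, 0.7, -0.008]
contact_force: [0.5, -0.0, -3.5]
gripper_width: 0.712
```

```bash
python3 -c "
from h import *
st((429.6,-95.6,28))"
```

```text
t 12.25 p [430.6 -95.7  29. ] yjaw deg -1.07 z [-0.007 -0.015 -1.   ] w 60.8 F [ 0.5 -0.  -3.5]
q [ 0.5   0.48 -0.51  2.22  0.48  0.56 -0.4 ]
to (429.6, -95.6, 28) d tool mm [ 0.1 -1.   1. ]
```

{"api": "apply_moves", "payload": {
  "increments": [40,0,0,1,0,40,0,0,0.7,0,40,0,0,0,0,40,0,0,0,0]
}}

```text
t: 12.75
eef_pos: [0.4308, -0.0957, 0.029]
tool_rot: [0.004, 0.714, 0.701, -0.008]
contact_force: [0.2, -1.1, -1.9]
gripper_width: 0.707
```

```bash
python3 -c "
from h import *
st((429.6,-95.6,28))"
```

```text
t 12.75 p [430.8 -95.7  29. ] yjaw deg -1.06 z [-0.007 -0.017 -1.   ] w 60.4 F [ 0.2 -1.1 -1.9]
q [ 0.49  0.48 -0.51  2.22  0.48  0.55 -0.4 ]
to (429.6, -95.6, 28) d tool mm [ 0.1 -1.2  1. ]
```

{"api": "apply_moves", "payload": {
  "increments": [40,0,0,1,0,40,0,0,1,0,40,0,0,0,0]
}}

```text
t: 13.12
eef_pos: [0.4308, -0.0958, 0.029]
tool_rot: [0.005, 0.714, 0.701, -0.009]
contact_force: [-0.9, 0.2, -2.9]
gripper_width: 0.706
```

```bash
python3 -c "
from h import *
st((429.6,-95.6,28))"
```

```text
t 13.12 p [430.8 -95.8  29. ] yjaw deg -1.06 z [-0.007 -0.019 -1.   ] w 60.3 F [-0.9  0.2 -2.9]
q [ 0.49  0.48 -0.51  2.22  0.48  0.56 -0.41]
to (429.6, -95.6, 28) d tool mm [ 0.2 -1.2  1. ]
```

{"api": "apply_moves", "payload": {
  "increments": [40,0,0,2.5,0,40,0,0,2,0,40,0,0,0,0]
}}

```text
t: 13.5
eef_pos: [0.431, -0.0959, 0.0291]
tool_rot: [0.007, 0.713, 0.701, -0.011]
contact_force: [-1.2, 0.0, -2.9]
gripper_width: 0.71
```

```bash
python3 -c "
from h import *
st((429.6,-95.6,28))
p,d=read_camera('side');cv2.imwrite('pics/side6.png',cv2.resize(p[100:300,270:520],None,fx=3,fy=3))"
```

```text
t 13.5 p [431.  -95.9  29.1] yjaw deg -1.04 z [-0.007 -0.025 -1.   ] w 60.6 F [-1.2  0.  -2.9]
q [ 0.48  0.48 -0.5   2.22  0.49  0.56 -0.41]
to (429.6, -95.6, 28) d tool mm [ 0.3 -1.4  1.2]
```

View pics/side6.png

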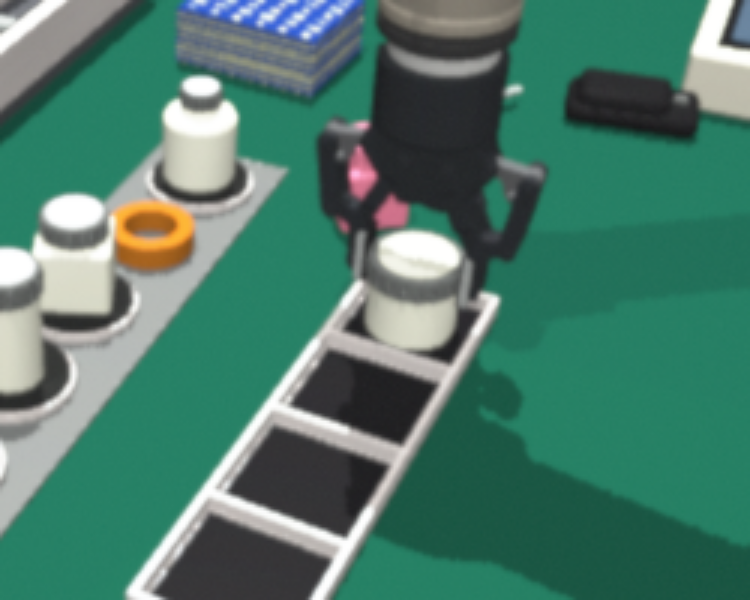

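```bash
python3 -c "
from h import *
p,d=read_camera('side');W=world('side',d)
m=(abs(W[...,0]-.431)<.02)&(abs(W[...,1]+.096)<.02)&(W[...,2]>.04)&(W[...,2]<.075)
P=W[m];print(len(P),np.percentile(P[:,2],[5,50,80,95]))
A=np.c_[P[:,:2],np.ones(len(P))];print(np.linalg.lstsq(A,P[:,2],rcond=None)[0])
W0=world('side',np.load('side_d.npy'))
m=(abs(W0[...,0]-.634)<.02)&(abs(W0[...,1]-.154)<.02)&(W0[...,2]>.05)
P=W0[m];print(len(P),np.percentile(P[:,2],[5,50,80,95]))
"
```

```text
254 [0.05695918 0.0584766  0.05927116 0.0598773 ]
[-0.01369953 -0.01446498  0.06297106]
368 [0.06479678 0.06616579 0.06680221 0.06749085]
```

{"api": "apply_moves", "payload": {
  "increments": [66,0,0,0,0,74,0,0,0,0,85,0,0,0,0,85,0,0,0,0,85,0,0,-10,0,85,0,0,-20,0,85,0,0,-25,0,85,0,0,-25,0,85,0,0,-25,0,85,0,0,0,0]
}}

```text
t: 14.85
eef_pos: [0.4326, -0.0931, 0.1389]
tool_rot: [0.007, 0.713, 0.701, -0.01]
contact_force: [-0.4, -0.2, -0.8]
gripper_width: 0.997
```

```bash
python3 -c "
from h import *
st((633.4,70.3,130))
p,d=read_camera('side');cv2.imwrite('pics/side7.png',cv2.resize(p[100:300,270:520],None,fx=3,fy=3))"
```

```text
t 14.85 p [432.6 -93.1 138.9] yjaw deg -1.02 z [-0.006 -0.024 -1.   ] w 85.2 F [-0.4 -0.2 -0.8]
q [ 0.61  0.29 -0.64  2.14  0.27  0.79 -0.22]
to (633.4, 70.3, 130) d tool mm [167.1 197.9   3.8]
```

View pics/side7.png

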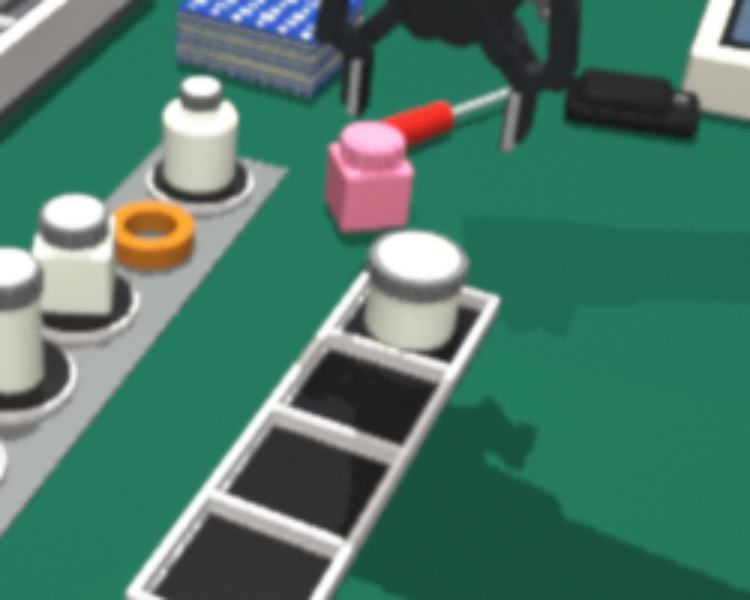

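{"api": "apply_moves", "payload": {
  "increments": [85,8,10,0,0,85,17,20,0,0,85,20,23,0,0,85,20,23,0,0,85,20,23,0,0,85,20,23,0,0,85,20,23,0,0,85,18,22,0,0,85,13,18,0,0,85,8,10,0,0,85,0,0,0,0,85,0,0,0,0]
}}

```text
t: 16.4
eef_pos: [0.6328, 0.0798, 0.1176]
tool_rot: [-0.002, 0.712, 0.702, -0.017]
contact_force: [0.6, 0.3, -0.2]
gripper_width: 0.996
```

```bash
python3 -c "
from h import *
st((633.4,70.3,100))"
```

```text
t 16.4 p [632.8  79.8 117.6] yjaw deg -0.87 z [-0.027 -0.021 -0.999] w 85.0 F [ 0.6  0.3 -0.2]
q [ 0.19  0.62 -0.59  1.69  0.41  0.99 -0.57]
to (633.4, 70.3, 100) d tool mm [-9.1  1.2 17.8]
```

{"api": "apply_moves", "payload": {
  "increments": [85,-3,0.5,0,0,85,-3,0.5,0,0,85,-3,0,0,0,85,0,0,0,0,85,0,0,0,0]
}}

```text
t: 17.02
eef_pos: [0.6329, 0.0674, 0.1183]
tool_rot: [-0.001, 0.713, 0.701, -0.018]
contact_force: [1.0, -0.8, 0.1]
gripper_width: 0.994
```

```bash
python3 -c "
from h import *
st((633.4,70.3,100),(633.4,70.3,37))"
```

```text
t 17.02 p [632.9  67.4 118.3] yjaw deg -1.04 z [-0.027 -0.023 -0.999] w 84.9 F [ 1.  -0.8  0.1]
q [ 0.2   0.62 -0.59  1.69  0.41  0.99 -0.56]
to (633.4, 70.3, 100) d tool mm [ 3.3  1.  18.2]
to (633.4, 70.3, 37) d tool mm [ 1.5  1.7 63. ]
```

{"api": "apply_moves", "payload": {
  "increments": [85,1,0.5,8,0,85,1,0.5,12,0,85,1,0.5,12,0,85,1,0.5,12,0,85,0.5,0.5,12,0,85,0,0,10,0,85,0,0,7,0,85,0,0,0,0]
}}

```text
t: 18.02
eef_pos: [0.6325, 0.0708, 0.0384]
tool_rot: [-0.002, 0.713, 0.701, -0.018]
contact_force: [1.2, 0.5, -0.3]
gripper_width: 0.991
```

```bash
python3 -c "
from h import *
st((633.4,70.3,37))"
```

```text
t 18.02 p [632.5  70.8  38.4] yjaw deg -0.98 z [-0.029 -0.023 -0.999] w 84.6 F [ 1.2  0.5 -0.3]
q [ 0.16  0.72 -0.54  1.73  0.48  0.86 -0.62]
to (633.4, 70.3, 37) d tool mm [-0.5  1.   1.4]
```

{"api": "apply_moves", "payload": {
  "increments": [25,0,0,0,0,25,0,0,0,0,25,0,0,0,0,25,0,0,0,0,25,0,0,0,0,25,0,0,0,0,25,0,0,0,0],
  "squeeze": 40
}}

```text
t: 18.9
eef_pos: [0.6336, 0.0709, 0.0397]
tool_rot: [-0.001, 0.713, 0.701, -0.017]
contact_force: [-0.1, -0.3, -1.4]
gripper_width: 0.474
```

```bash
python3 -c "
from h import *
st((633.4,70.3,37))
p,d=read_camera('side');cv2.imwrite('pics/side8.png',cv2.resize(p[100:300,150:400],None,fx=3,fy=3))"
```

```text
t 18.9 p [633.6  70.9  39.7] yjaw deg -1.0 z [-0.026 -0.022 -0.999] w 40.4 F [-0.1 -0.3 -1.4]
q [ 0.16  0.72 -0.54  1.73  0.48  0.86 -0.62]
to (633.4, 70.3, 37) d tool mm [-0.5 -0.2  2.7]
```

View pics/side8.png

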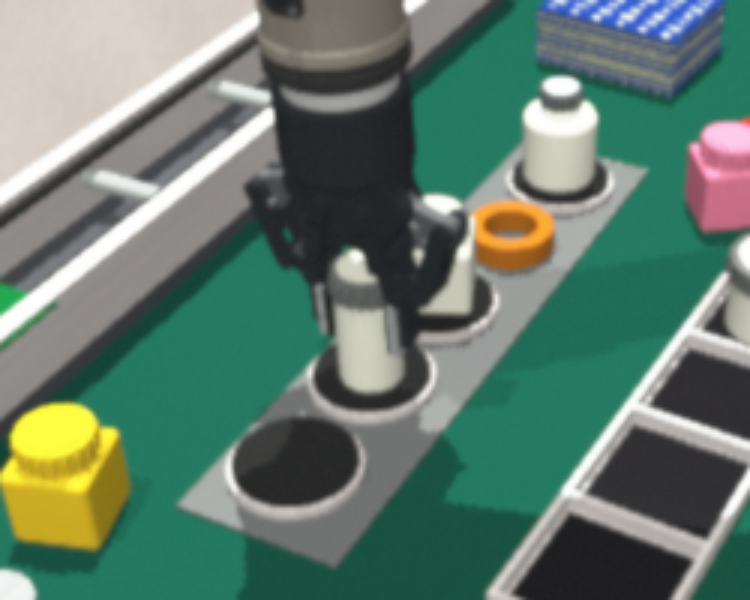

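{"api": "apply_moves", "payload": {
  "increments": [25,0,0,-6,0,25,0,0,-12,0,25,0,0,-15,0,25,0,0,-15,0,25,0,0,-15,0,25,0,0,-12,0,25,0,0,-5,0,25,0,0,0,0]
}}

```text
t: 19.95
eef_pos: [0.6358, 0.0729, 0.1264]
tool_rot: [-0.001, 0.713, 0.701, -0.017]
contact_force: [0.1, -0.5, -2.4]
gripper_width: 0.473
```

```bash
python3 -c "
from h import *
st((434.4,-10.7,110))"
```

```text
t 19.95 p [635.8  72.9 126.4] yjaw deg -1.0 z [-0.026 -0.023 -0.999] w 40.4 F [ 0.1 -0.5 -2.4]
q [ 0.2   0.61 -0.59  1.68  0.41  1.01 -0.56]
to (434.4, -10.7, 110) d tool mm [ -86.5 -199.5   23.4]
```

{"api": "apply_moves", "payload": {
  "increments": [25,-4,-8,0,0,25,-7,-16,1,0,25,-8,-18,1,0,25,-8,-18,1,0,25,-8,-18,1,0,25,-8,-18,1,0,25,-8,-18,1,0,25,-8,-18,1,0,25,-8,-18,1,0,25,-8,-18,1,0,25,-4,-12,1,0,25,0,0,0,0]
}}

```text
t: 21.45
eef_pos: [0.4374, -0.0095, 0.1174]
tool_rot: [-0.005, 0.713, 0.7, -0.024]
contact_force: [-0.2, -0.4, -2.1]
gripper_width: 0.475
```

```bash
python3 -c "
from h import *
st((434.4,-10.7,60))"
```

```text
t 21.45 p [437.4  -9.5 117.4] yjaw deg -1.08 z [-0.041 -0.026 -0.999] w 40.5 F [-0.2 -0.4 -2.1]
q [ 0.43  0.34 -0.66  2.14  0.32  0.79 -0.45]
to (434.4, -10.7, 60) d tool mm [ 0.2 -0.6 57.5]
```

{"api": "apply_moves", "payload": {
  "increments": [25,0,0,8,0,25,0,0,12,0,25,0,0,12,0,25,0,0,12,0,25,0,0,12,0,25,0,0,10,0,25,0,0,7,0,25,0,0,4,0,25,0,0,0,0,25,0,0,0,0]
}}

```text
t: 22.7
eef_pos: [0.4363, -0.01, 0.0345]
tool_rot: [-0.005, 0.713, 0.701, -0.023]
contact_force: [0.3, -0.9, -2.2]
gripper_width: 0.47
```

```bash
python3 -c "
from h import *
st((434.4,-10.7,32))
p,d=read_camera('side');cv2.imwrite('pics/side9.png',cv2.resize(p[100:300,270:520],None,fx=3,fy=3))"
```

```text
t 22.7 p [436.3 -10.   34.5] yjaw deg -1.01 z [-0.04  -0.024 -0.999] w 40.1 F [ 0.3 -0.9 -2.2]
q [ 0.34  0.49 -0.56  2.2   0.48  0.62 -0.6 ]
to (434.4, -10.7, 32) d tool mm [-0.7 -1.8  2.6]
```

View pics/side9.png

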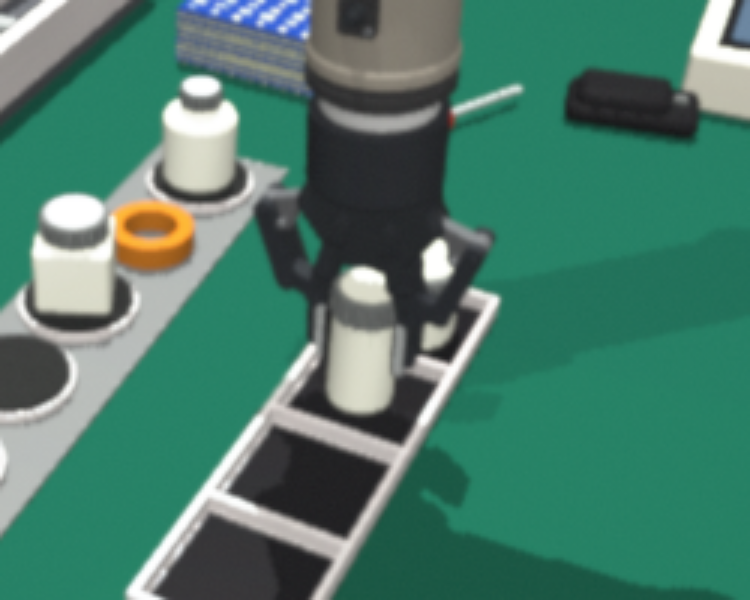

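{"api": "apply_moves", "payload": {
  "increments": [25,0,0,1.5,0,25,0,0,1.5,0,25,0,0,0,0]
}}

```text
t: 23.12
eef_pos: [0.4367, -0.0102, 0.0319]
tool_rot: [-0.005, 0.713, 0.701, -0.022]
contact_force: [-0.8, 0.0, -3.2]
gripper_width: 0.475
```

```bash
python3 -c "
from h import *
st((434.4,-10.7,32))"
```

```text
t 23.12 p [436.7 -10.2  31.9] yjaw deg -1.04 z [-0.038 -0.024 -0.999] w 40.6 F [-0.8  0.  -3.2]
q [ 0.33  0.49 -0.56  2.2   0.48  0.61 -0.6 ]
to (434.4, -10.7, 32) d tool mm [-0.5 -2.3  0. ]
```

One more nudge to confirm contact.

{"api": "apply_moves", "payload": {
  "increments": [25,0,0,1.5,0,25,0,0,1.5,0,25,0,0,0,0]
}}

```text
t: 23.5
eef_pos: [0.4369, -0.0102, 0.032]
tool_rot: [-0.003, 0.713, 0.701, -0.023]
contact_force: [0.6, 1.3, -2.4]
gripper_width: 0.467
```

```bash
python3 -c "
from h import *
st((434.4,-10.7,32))"
```

```text
t 23.5 p [436.9 -10.2  32. ] yjaw deg -1.02 z [-0.037 -0.028 -0.999] w 39.9 F [ 0.6  1.3 -2.4]
q [ 0.33  0.49 -0.56  2.2   0.49  0.61 -0.61]
to (434.4, -10.7, 32) d tool mm [-0.6 -2.5  0.1]
```

{"api": "apply_moves", "payload": {
  "increments": [44,0,0,0,0,55,0,0,0,0,75,0,0,0,0,85,0,0,0,0,85,0,0,0,0,85,0,0,-12,0,85,0,0,-18,0,85,0,0,-20,0,85,0,0,-20,0,85,0,0,-20,0,85,0,0,-10,0,85,0,0,0,0]
}}

```text
t: 25.0
eef_pos: [0.4416, -0.0068, 0.1386]
tool_rot: [-0.002, 0.713, 0.701, -0.022]
contact_force: [-0.5, -0.1, 0.4]
gripper_width: 0.997
```

```bash
python3 -c "
from h import *
st((637.4,-22,120))
p,d=read_camera('side');cv2.imwrite('pics/side10.png',cv2.resize(p[100:300,270:520],None,fx=3,fy=3))"
```

```text
t 25.0 p [441.6  -6.8 138.6] yjaw deg -0.97 z [-0.035 -0.027 -0.999] w 85.1 F [-0.5 -0.1  0.4]
q [ 0.45  0.31 -0.68  2.12  0.29  0.84 -0.43]
to (637.4, -22, 120) d tool mm [-11.6 196.6  12.1]
```

View pics/side10.png

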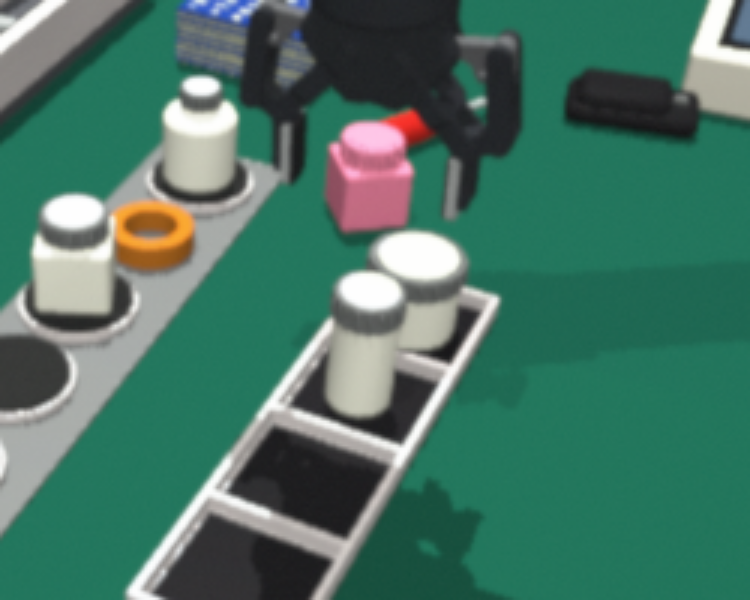

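{"api": "apply_moves", "payload": {
  "increments": [85,0,0,0,-5,85,0,0,0,-6,85,0,0,0,-6,85,0,0,0,-5,85,0,0,0,0,85,0,0,0,0]
}}

```text
t: 25.8
eef_pos: [0.4378, -0.007, 0.1338]
tool_rot: [-0.011, 0.561, 0.827, -0.023]
contact_force: [0.4, -0.5, 0.1]
gripper_width: 0.997
```

```bash
python3 -c "
from h import *
st((637.4,-22,130))"
```

```text
t 25.8 p [437.8  -7.  133.8] yjaw deg 21.64 z [-0.044 -0.026 -0.999] w 85.2 F [ 0.4 -0.5  0.1]
q [ 0.51  0.34 -0.76  2.12  0.33  0.85 -0.07]
to (637.4, -22, 130) d tool mm [-87.6 180.   -4.6]
```

{"api": "apply_moves", "payload": {
  "increments": [85,-22,45,0,0,85,-22,45,0,0,85,-22,45,0,0,85,-20,40,0,0,85,0,0,0,0,85,0,0,0,0]
}}

```text
t: 26.55
eef_pos: [0.6347, -0.0238, 0.1219]
tool_rot: [-0.012, 0.565, 0.825, -0.026]
contact_force: [-0.3, 0.8, 0.7]
gripper_width: 0.994
```

```bash
python3 -c "
from h import *
st((637.4,-22,130))"
```

```text
t 26.55 p [634.7 -23.8 121.9] yjaw deg 21.21 z [-0.05  -0.029 -0.998] w 84.9 F [-0.3  0.8  0.7]
q [ 0.38  0.64 -0.65  1.67  0.45  1.04 -0.06]
to (637.4, -22, 130) d tool mm [ 0.7  2.7 -8.3]
```

{"api": "apply_moves", "payload": {
  "increments": [85,0,0,0,10,85,0,0,0,10,85,0,0,0,0,85,0,0,0,0]
}}

```text
t: 27.05
eef_pos: [0.6301, -0.0235, 0.122]
tool_rot: [-0.008, 0.701, 0.713, -0.029]
contact_force: [-0.4, 0.5, -0.1]
gripper_width: 0.994
```

```bash
python3 -c "
from h import *
st((637.4,-22,130))"
```

```text
t 27.05 p [630.1 -23.5 122. ] yjaw deg 0.9 z [-0.053 -0.031 -0.998] w 84.9 F [-0.4  0.5 -0.1]
q [ 0.33  0.61 -0.57  1.69  0.4   1.02 -0.38]
to (637.4, -22, 130) d tool mm [ 1.2  6.9 -8.4]
```

{"api": "apply_moves", "payload": {
  "increments": [85,0,0,-50,0,85,0,0,50,0,85,0,0,0,0,85,0,0,0,0]
}}

```text
t: 27.55
eef_pos: [0.6302, -0.0235, 0.1247]
tool_rot: [-0.008, 0.698, 0.716, -0.029]
contact_force: [0.1, 0.3, 0.3]
gripper_width: 0.996
```

```bash
python3 -c "
from h import *
st((637.4,-22,130))"
```

```text
t 27.55 p [630.2 -23.5 124.7] yjaw deg 1.38 z [-0.051 -0.03  -0.998] w 85.0 F [0.1 0.3 0.3]
q [ 0.33  0.61 -0.57  1.69  0.4   1.02 -0.37]
to (637.4, -22, 130) d tool mm [ 1.2  7.  -5.7]
```

{"api": "apply_moves", "payload": {
  "increments": [85,0,0,-2,10,85,0,0,-2,10,85,0,0,-2,10,85,0,0,-2,10,85,0,0,-2,10,85,0,0,-2,10,85,0,0,-2,8.5,85,0,0,0,0,85,0,0,0,0]
}}

```text
t: 28.68
eef_pos: [0.6362, -0.0197, 0.1517]
tool_rot: [0.01, 0.982, 0.186, -0.021]
contact_force: [0.2, 1.2, 0.2]
gripper_width: 0.997
```

```bash
python3 -c "
from h import *
st((637.4,-22,110))"
```

```text
t 28.68 p [636.2 -19.7 151.7] yjaw deg -68.53 z [-0.037 -0.026 -0.999] w 85.1 F [0.2 1.2 0.2]
q [ 0.14  0.53 -0.3   1.68  0.21  1.   -1.44]
to (637.4, -22, 110) d tool mm [ 2.1  2.1 41.7]
```

{"api": "apply_moves", "payload": {
  "increments": [85,1,1,30,0,85,1,1,35,0,85,0,0,25,0,85,0,0,0,0,85,0,0,0,0]
}}

```text
t: 29.3
eef_pos: [0.6377, -0.0228, 0.0623]
tool_rot: [0.009, 0.981, 0.192, -0.018]
contact_force: [-0.1, 0.6, 0.4]
gripper_width: 0.996
```

```bash
python3 -c "
from h import *
st((637.4,-22,27))
p,d=read_camera('side');cv2.imwrite('pics/side11.png',cv2.resize(p[100:300,170:420],None,fx=3,fy=3))"
```

```text
t 29.3 p [637.7 -22.8  62.3] yjaw deg -67.89 z [-0.033 -0.025 -0.999] w 85.1 F [-0.1  0.6  0.4]
q [ 0.13  0.64 -0.28  1.73  0.25  0.84 -1.46]
to (637.4, -22, 27) d tool mm [ 1.4 -1.2 35.3]
```

View pics/side11.png

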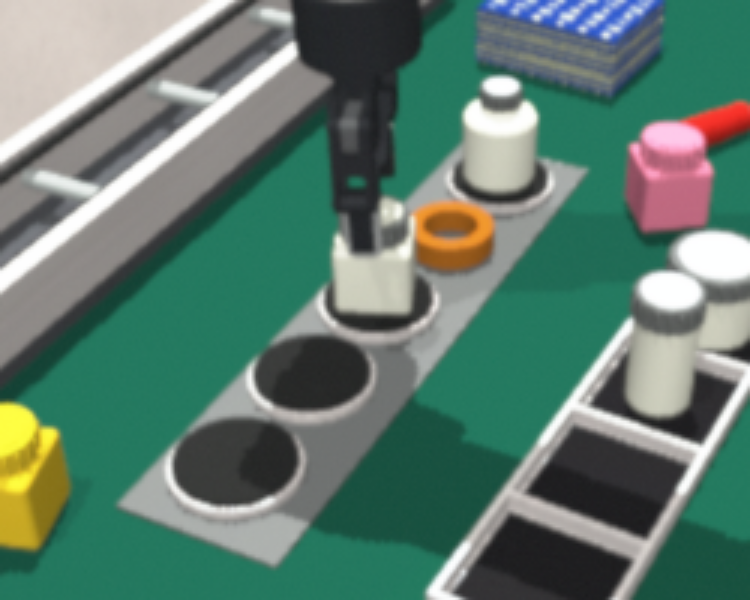

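Well aligned over the square jar (near (375,260) in the crop, tape untouched). Down and close.

{"api": "apply_moves", "payload": {
  "increments": [85,0.5,-0.5,16,0,85,0.5,-0.5,16,0,85,0,0,0,0,85,0,0,0,0]
}}

```text
t: 29.85
eef_pos: [0.6382, -0.0222, 0.0297]
tool_rot: [0.009, 0.981, 0.192, -0.017]
contact_force: [0.4, 0.4, -0.0]
gripper_width: 0.995
```

```bash
python3 -c "
from h import *
st((637.4,-22,27))"
```

```text
t 29.85 p [638.2 -22.2  29.7] yjaw deg -67.86 z [-0.03  -0.025 -0.999] w 85.0 F [ 0.4  0.4 -0. ]
q [ 0.12  0.68 -0.27  1.74  0.27  0.79 -1.48]
to (637.4, -22, 27) d tool mm [-0.6 -0.5  2.8]
```

{"api": "apply_moves", "payload": {
  "increments": [35,0,0,0,0,35,0,0,0,0,35,0,0,0,0,35,0,0,0,0,35,0,0,0,0,35,0,0,0,0],
  "squeeze": 40
}}

```text
t: 30.6
eef_pos: [0.639, -0.0222, 0.0306]
tool_rot: [0.009, 0.981, 0.192, -0.016]
contact_force: [0.3, 0.1, -0.4]
gripper_width: 0.576
```

```bash
python3 -c "
from h import *
st((637.4,-22,27))
p,d=read_camera('side');cv2.imwrite('pics/side12.png',cv2.resize(p[100:300,170:420],None,fx=3,fy=3))"
```

```text
t 30.6 p [639.  -22.2  30.6] yjaw deg -67.86 z [-0.029 -0.025 -0.999] w 49.2 F [ 0.3  0.1 -0.4]
q [ 0.12  0.68 -0.27  1.74  0.27  0.79 -1.48]
to (637.4, -22, 27) d tool mm [-1.2 -0.9  3.7]
```

View pics/side12.png

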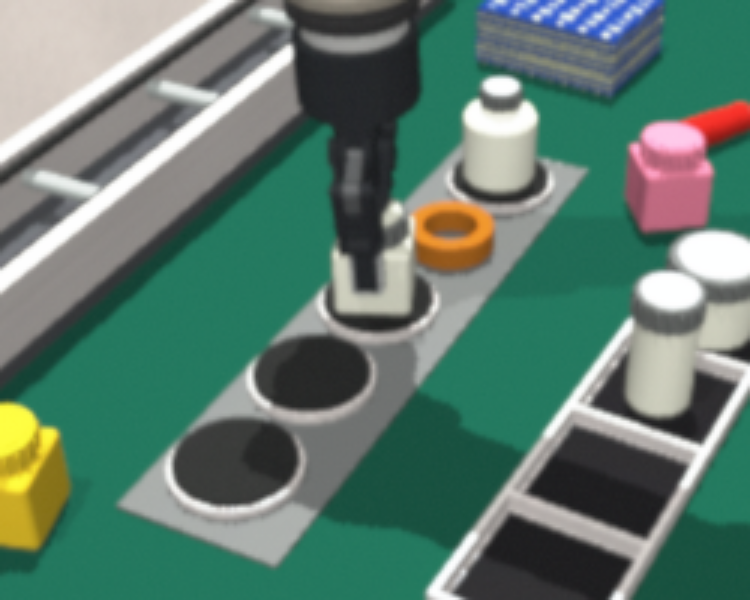

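{"api": "apply_moves", "payload": {
  "increments": [35,0,0,-10,0,35,0,0,-25,0,35,0,0,-30,0,35,0,0,-10,0,35,0,0,0,0,35,0,0,0,0]
}}

```text
t: 31.4
eef_pos: [0.6386, -0.0204, 0.1063]
tool_rot: [0.009, 0.981, 0.192, -0.019]
contact_force: [-1.2, -0.1, -3.6]
gripper_width: 0.575
```

```bash
python3 -c "
from h import *
st((439.2,74.1,110))"
```

```text
t 31.4 p [638.6 -20.4 106.3] yjaw deg -67.84 z [-0.034 -0.025 -0.999] w 49.1 F [-1.2 -0.1 -3.6]
q [ 0.14  0.59 -0.3   1.71  0.23  0.92 -1.45]
to (439.2, 74.1, 110) d tool mm [-149.1 -162.7    0.7]
```

{"api": "apply_moves", "payload": {
  "increments": [35,-15,-16,0,0,35,-25,-28,0,0,35,-30,-32,-2,0,35,-30,-32,-2,0,35,-28,-30,-2,0,35,-18,-20,0,0,35,0,0,0,0,35,0,0,0,0]
}}

```text
t: 32.4
eef_pos: [0.4338, 0.0719, 0.1099]
tool_rot: [0.009, 0.981, 0.192, -0.025]
contact_force: [0.5, -0.6, -2.5]
gripper_width: 0.58
```

```bash
python3 -c "
from h import *
st((439.2,74.1,60))"
```

```text
t 32.4 p [433.8  71.9 109.9] yjaw deg -67.86 z [-0.046 -0.027 -0.999] w 49.5 F [ 0.5 -0.6 -2.5]
q [ 0.01  0.32 -0.38  2.15  0.19  0.75 -1.68]
to (439.2, 74.1, 60) d tool mm [ 8.4 -0.3 49.5]
```

{"api": "apply_moves", "payload": {
  "increments": [35,0,0,0,8,35,0,0,0,9,35,0,0,0,8,35,0,0,0,0,35,0,0,0,0]
}}

```text
t: 33.02
eef_pos: [0.4375, 0.0698, 0.1085]
tool_rot: [0.014, 0.999, -0.032, -0.023]
contact_force: [-0.8, -0.5, -2.0]
gripper_width: 0.578
```

```bash
python3 -c "
from h import *
st((439.2,74.1,35))"
```

```text
t 33.02 p [437.5  69.8 108.5] yjaw deg -93.67 z [-0.046 -0.026 -0.999] w 49.3 F [-0.8 -0.5 -2. ]
q [-0.06  0.32 -0.29  2.15  0.14  0.74 -2.08]
to (439.2, 74.1, 35) d tool mm [ 4.6 -6.6 73.2]
```

{"api": "apply_moves", "payload": {
  "increments": [35,2,-3,20,0,35,2,-3,25,0,35,0.5,-0.5,20,0,35,0,0,0,0,35,0,0,0,0]
}}

```text
t: 33.65
eef_pos: [0.4422, 0.0741, 0.0423]
tool_rot: [0.013, 0.999, -0.028, -0.021]
contact_force: [0.1, 0.7, -2.3]
gripper_width: 0.578
```

```bash
python3 -c "
from h import *
st((439.2,74.1,26))
p,d=read_camera('side');cv2.imwrite('pics/side13.png',cv2.resize(p[120:320,270:520],None,fx=3,fy=3))"
```

```text
t 33.65 p [442.2  74.1  42.3] yjaw deg -93.23 z [-0.043 -0.025 -0.999] w 49.4 F [ 0.1  0.7 -2.3]
q [-0.1   0.44 -0.26  2.18  0.21  0.59 -2.14]
to (439.2, 74.1, 26) d tool mm [-2.3 -0.3 16.4]
```

View pics/side13.png

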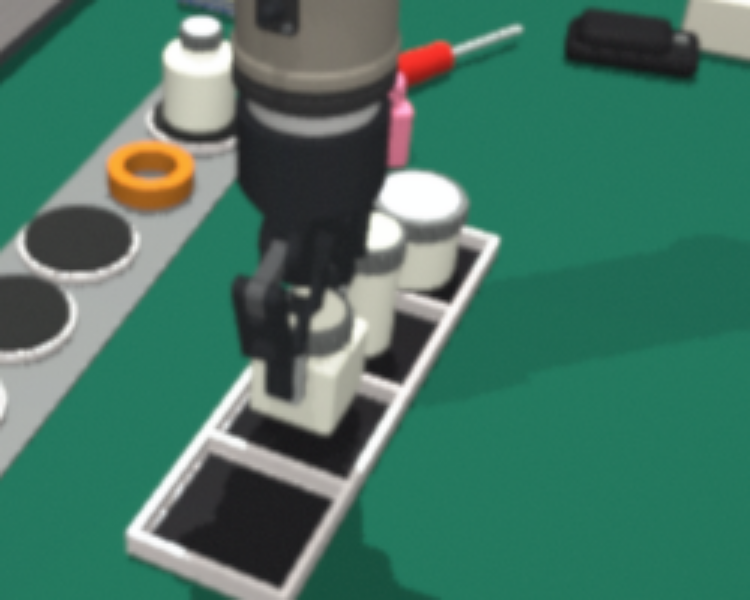

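{"api": "apply_moves", "payload": {
  "increments": [35,0,0,-25,0,35,0,0,-20,0,35,0,0,0,-8,35,0,0,0,-9,35,0,0,0,-9,35,0,0,0,-7,35,0,0,0,0,35,0,0,0,0]
}}

```text
t: 34.7
eef_pos: [0.4477, 0.0751, 0.0956]
tool_rot: [0.008, 0.964, 0.264, -0.018]
contact_force: [-0.1, 0.5, -1.9]
gripper_width: 0.573
```

```bash
python3 -c "
from h import *
st((439.2,74.1,40))"
```

```text
t 34.7 p [447.7  75.1  95.6] yjaw deg -59.32 z [-0.032 -0.024 -0.999] w 48.9 F [-0.1  0.5 -1.9]
q [ 0.04  0.36 -0.42  2.14  0.24  0.72 -1.57]
to (439.2, 74.1, 40) d tool mm [-5.6 -3.8 55.9]
```

{"api": "apply_moves", "payload": {
  "increments": [35,-3,-2,18,0,35,-2,-2,20,0,35,0,0,12,0,35,0,0,0,0,35,0,0,0,0]
}}

```text
t: 35.33
eef_pos: [0.4417, 0.075, 0.0463]
tool_rot: [0.008, 0.965, 0.261, -0.017]
contact_force: [0.1, 0.5, -2.3]
gripper_width: 0.581
```

```bash
python3 -c "
from h import *
st((439.5,74.5,27))
p,d=read_camera('side');cv2.imwrite('pics/side14.png',cv2.resize(p[120:320,270:520],None,fx=3,fy=3))"
```

```text
t 35.33 p [441.7  75.   46.3] yjaw deg -59.71 z [-0.028 -0.024 -0.999] w 49.6 F [ 0.1  0.5 -2.3]
q [-0.    0.44 -0.38  2.18  0.31  0.6  -1.65]
to (439.5, 74.5, 27) d tool mm [-1.4 -0.8 19.3]
```

View pics/side14.png

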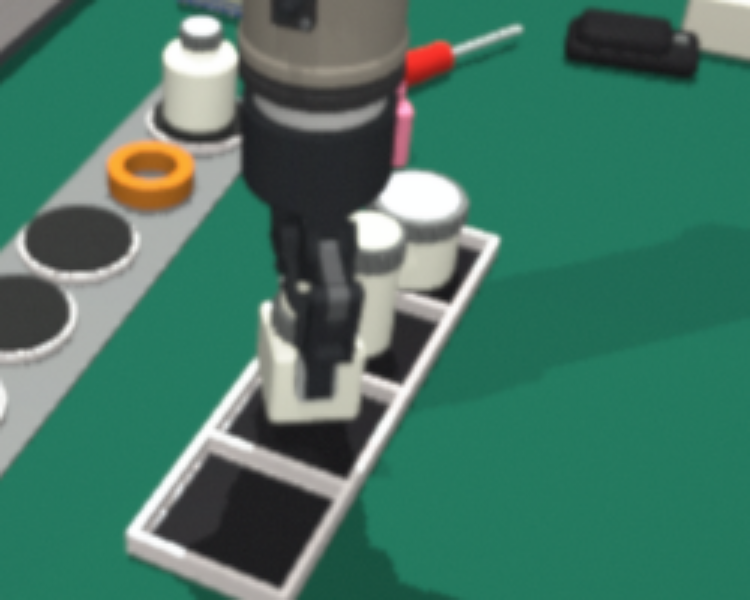

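{"api": "apply_moves", "payload": {
  "increments": [35,-1,-0.5,10,0,35,0,0,7,0,35,0,0,0,0,35,0,0,0,0]
}}

```text
t: 35.88
eef_pos: [0.4407, 0.0746, 0.0288]
tool_rot: [0.008, 0.965, 0.261, -0.016]
contact_force: [-0.0, -0.0, -2.7]
gripper_width: 0.579
```

```bash
python3 -c "
from h import *
st((439.5,74.5,22.6))
p,d=read_camera('side');cv2.imwrite('pics/side15.png',cv2.resize(p[120:320,270:520],None,fx=3,fy=3))"
```

```text
t 35.88 p [440.7  74.6  28.8] yjaw deg -59.74 z [-0.026 -0.024 -0.999] w 49.5 F [-0.  -0.  -2.7]
q [-0.02  0.47 -0.36  2.19  0.33  0.56 -1.67]
to (439.5, 74.5, 22.6) d tool mm [-0.9 -0.6  6.2]
```

View pics/side15.png

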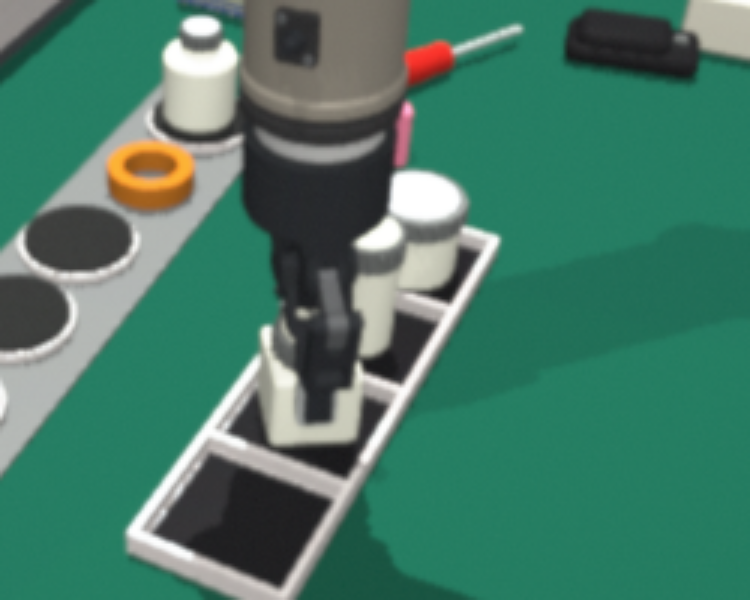

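{"api": "apply_moves", "payload": {
  "increments": [35,0,0,4,0,35,0,0,1.5,0,35,0,0,0,0]
}}

```text
t: 36.3
eef_pos: [0.4408, 0.0745, 0.0232]
tool_rot: [0.008, 0.965, 0.261, -0.015]
contact_force: [0.4, -0.1, -1.5]
gripper_width: 0.577
```

```bash
python3 -c "
from h import *
st((439.5,74.5,22.6))"
```

```text
t 36.3 p [440.8  74.5  23.2] yjaw deg -59.75 z [-0.026 -0.024 -0.999] w 49.3 F [ 0.4 -0.1 -1.5]
q [-0.02  0.48 -0.35  2.2   0.34  0.55 -1.68]
to (439.5, 74.5, 22.6) d tool mm [-1.1 -0.7  0.6]
```

{"api": "apply_moves", "payload": {
  "increments": [35,0,0,1.5,0,35,0,0,1.5,0,35,0,0,0,0]
}}

```text
t: 36.67
eef_pos: [0.4412, 0.0746, 0.0229]
tool_rot: [0.009, 0.965, 0.261, -0.015]
contact_force: [0.8, 0.1, -2.4]
gripper_width: 0.581
```

```bash
python3 -c "
from h import *
st((439.5,74.5,22.6))"
```

```text
t 36.67 p [441.2  74.6  22.9] yjaw deg -59.73 z [-0.024 -0.026 -0.999] w 49.6 F [ 0.8  0.1 -2.4]
q [-0.03  0.48 -0.35  2.2   0.34  0.55 -1.69]
to (439.5, 74.5, 22.6) d tool mm [-1.6 -0.8  0.4]
```

{"api": "apply_moves", "payload": {
  "increments": [54,0,0,0,0,58,0,0,0,0,62,0,0,0,0,62,0,0,0,0,62,0,0,-15,0,62,0,0,-30,0,62,0,0,-35,0,62,0,0,-30,0,62,0,0,0,0,62,0,0,0,0]
}}

```text
t: 37.92
eef_pos: [0.4443, 0.078, 0.1397]
tool_rot: [0.009, 0.965, 0.261, -0.014]
contact_force: [0.2, -0.6, -0.5]
gripper_width: 0.727
```

```bash
python3 -c "
from h import *
st((625.5,-196.8,135))
p,d=read_camera('side');cv2.imwrite('pics/side16.png',cv2.resize(p[120:320,270:520],None,fx=3,fy=3))"
```

```text
t 37.92 p [444.3  78.  139.7] yjaw deg -59.7 z [-0.022 -0.025 -0.999] w 62.1 F [ 0.2 -0.6 -0.5]
q [ 0.07  0.28 -0.45  2.12  0.19  0.81 -1.54]
to (625.5, -196.8, 135) d tool mm [ 18.  328.6   7.5]
```

View pics/side16.png

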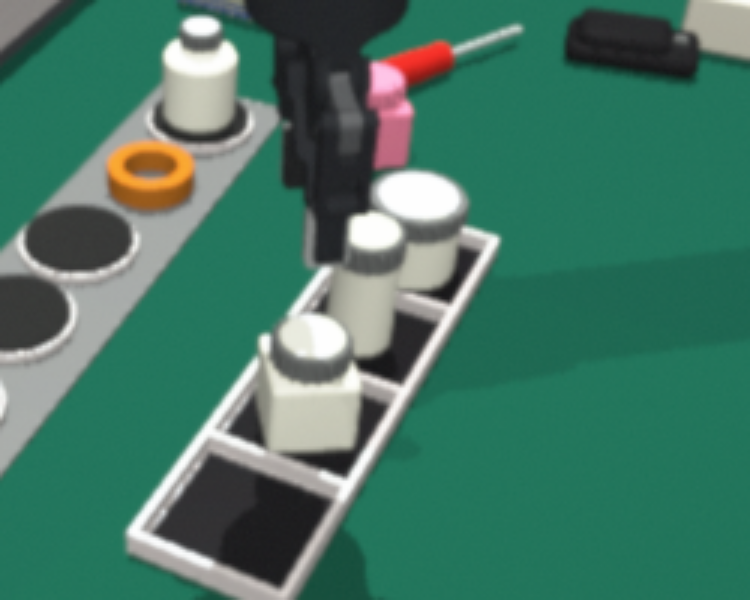

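{"api": "apply_moves", "payload": {
  "increments": [85,1,25,0,-3,85,2,45,0,0,85,2,50,0,0,85,3,50,0,0,85,3,50,0,0,85,3,50,0,0,85,2,30,0,0,85,0,0,0,0,85,0,0,0,0]
}}

```text
t: 39.1
eef_pos: [0.6212, -0.1691, 0.129]
tool_rot: [0.005, 0.957, 0.29, -0.023]
contact_force: [-0.9, 0.9, -0.6]
gripper_width: 0.992
```

```bash
python3 -c "
from h import *
st((625.5,-196.8,110))"
```

```text
t 39.1 p [ 621.2 -169.1  129. ] yjaw deg -56.23 z [-0.041 -0.022 -0.999] w 84.7 F [-0.9  0.9 -0.6]
q [ 0.38  0.57 -0.32  1.68  0.24  0.97 -1.01]
to (625.5, -196.8, 110) d tool mm [-10.9  25.5  19.4]
```

{"api": "apply_moves", "payload": {
  "increments": [85,-5,13,0,0,85,-5,12,0,0,85,0,0,25,0,85,0,0,25,0,85,0,0,0,0,85,0,0,0,0]
}}

```text
t: 39.85
eef_pos: [0.6251, -0.1988, 0.08]
tool_rot: [0.005, 0.956, 0.291, -0.022]
contact_force: [-0.6, 0.2, -0.1]
gripper_width: 0.996
```

```bash
python3 -c "
from h import *
st((625.5,-196.8,26))
p,d=read_camera('side');cv2.imwrite('pics/side17.png',cv2.resize(p[60:260,220:470],None,fx=3,fy=3))"
```

```text
t 39.85 p [ 625.1 -198.8   80. ] yjaw deg -56.12 z [-0.04  -0.024 -0.999] w 85.1 F [-0.6  0.2 -0.1]
q [ 0.41  0.64 -0.3   1.68  0.26  0.9  -0.99]
to (625.5, -196.8, 26) d tool mm [ 4.  -1.3 53.9]
```

View pics/side17.png

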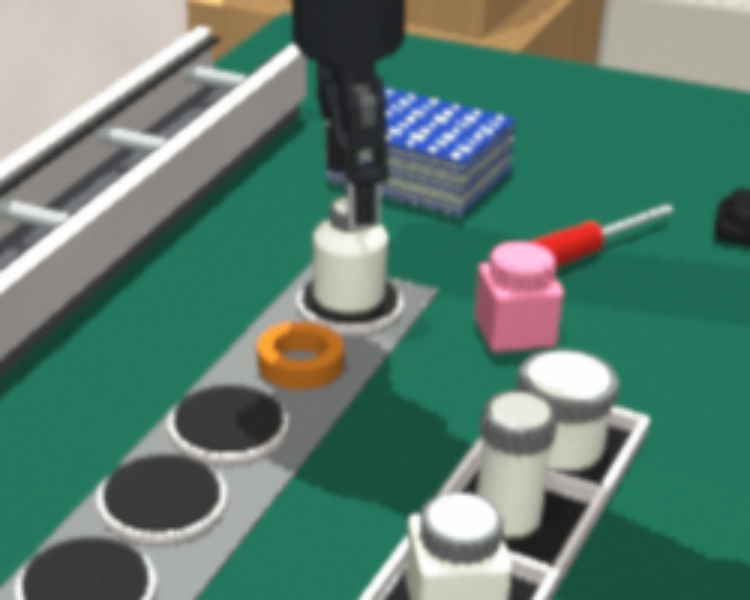

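{"api": "apply_moves", "payload": {
  "increments": [85,1.5,-0.5,18,0,85,1.5,-0.5,18,0,85,0.5,0,13,0,85,0,0,0,0,85,0,0,0,0]
}}

```text
t: 40.52
eef_pos: [0.6259, -0.1969, 0.0282]
tool_rot: [0.006, 0.956, 0.292, -0.022]
contact_force: [0.2, -0.2, 1.0]
gripper_width: 0.991
```

```bash
python3 -c "
from h import *
st((625.5,-196.8,26))"
```

```text
t 40.52 p [ 625.9 -196.9   28.2] yjaw deg -56.09 z [-0.039 -0.024 -0.999] w 84.6 F [ 0.2 -0.2  1. ]
q [ 0.39  0.71 -0.28  1.7   0.29  0.81 -1.01]
to (625.5, -196.8, 26) d tool mm [-0.2 -0.3  2.2]
```

{"api": "apply_moves", "payload": {
  "increments": [40,0,0,0,0,40,0,0,0,0,40,0,0,0,0,40,0,0,0,0,40,0,0,0,0,40,0,0,0,0],
  "squeeze": 40
}}

```text
t: 41.28
eef_pos: [0.6268, -0.1974, 0.0294]
tool_rot: [0.006, 0.956, 0.291, -0.021]
contact_force: [0.4, 0.6, -1.3]
gripper_width: 0.619
```

```bash
python3 -c "
from h import *
st((625.5,-196.8,26))
p,d=read_camera('side');cv2.imwrite('pics/side18.png',cv2.resize(p[60:260,220:470],None,fx=3,fy=3))"
```

```text
t 41.27 p [ 626.8 -197.4   29.4] yjaw deg -56.1 z [-0.037 -0.025 -0.999] w 52.8 F [ 0.4  0.6 -1.3]
q [ 0.39  0.71 -0.28  1.7   0.29  0.81 -1.01]
to (625.5, -196.8, 26) d tool mm [-0.6 -1.2  3.4]
```

View pics/side18.png

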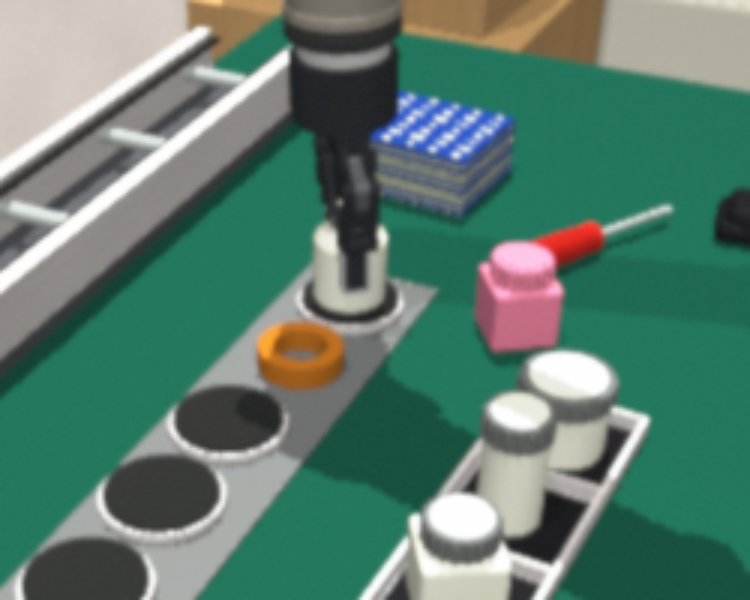

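{"api": "apply_moves", "payload": {
  "increments": [40,0,0,-10,0,40,0,0,-25,0,40,0,0,-30,0,40,0,0,-30,0,40,0,0,-10,0,40,0,0,0,0,40,0,0,0,0]
}}

```text
t: 42.2
eef_pos: [0.6277, -0.1939, 0.1357]
tool_rot: [0.005, 0.956, 0.292, -0.024]
contact_force: [0.5, 0.7, -4.5]
gripper_width: 0.626
```

```bash
python3 -c "
from h import *
st((444,159,130))"
```

```text
t 42.2 p [ 627.7 -193.9  135.7] yjaw deg -56.09 z [-0.044 -0.023 -0.999] w 53.5 F [ 0.5  0.7 -4.5]
q [ 0.41  0.58 -0.31  1.64  0.24  1.   -0.97]
to (444, 159, 130) d tool mm [  44.8 -395.3    5.7]
```

{"api": "apply_moves", "payload": {
  "increments": [40,2,-20,0,0,40,4,-35,0,0,40,5,-45,0,0,40,5,-45,0,0,40,5,-45,0,0,40,5,-45,0,0,40,5,-45,0,0,40,5,-45,0,0,40,4,-35,0,0,40,2,-20,0,0,40,0,0,0,0,40,0,0,0,0]
}}

```text
t: 43.7
eef_pos: [0.4275, 0.1631, 0.1287]
tool_rot: [0.002, 0.954, 0.297, -0.032]
contact_force: [0.2, -0.1, -3.3]
gripper_width: 0.62
```

```bash
python3 -c "
from h import *
st((444,159,50))"
```

```text
t 43.7 p [427.5 163.1 128.7] yjaw deg -55.45 z [-0.061 -0.022 -0.998] w 53.0 F [ 0.2 -0.1 -3.3]
q [-0.08  0.33 -0.48  2.08  0.19  0.83 -1.65]
to (444, 159, 50) d tool mm [16.1 14.  77.6]
```

{"api": "apply_moves", "payload": {
  "increments": [40,6,5,20,0,40,6,5,25,0,40,3,3,22,0,40,0,0,0,0,40,0,0,0,0]
}}

```text
t: 44.32
eef_pos: [0.4455, 0.1547, 0.0591]
tool_rot: [0.003, 0.955, 0.293, -0.032]
contact_force: [-0.7, 0.7, -3.2]
gripper_width: 0.622
```

```bash
python3 -c "
from h import *
st((444.5,159.5,26))
p,d=read_camera('side');cv2.imwrite('pics/side19.png',cv2.resize(p[140:340,250:500],None,fx=3,fy=3))"
```

```text
t 44.33 p [445.5 154.7  59.1] yjaw deg -55.9 z [-0.06  -0.024 -0.998] w 53.1 F [-0.7  0.7 -3.2]
q [-0.11  0.47 -0.43  2.1   0.28  0.7  -1.7 ]
to (444.5, 159.5, 26) d tool mm [ 4. -4. 33.]
```

View pics/side19.png

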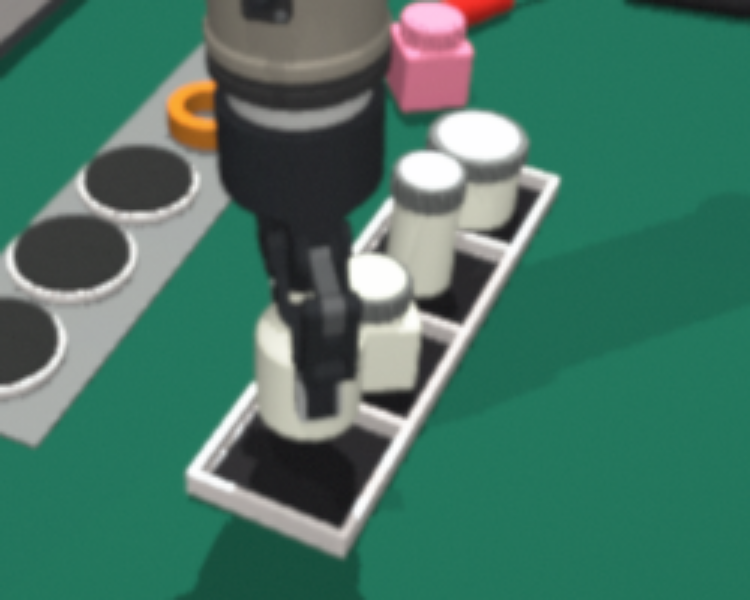

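{"api": "apply_moves", "payload": {
  "increments": [40,2.5,-2.5,6,0,40,2,-2,10,0,40,0,0,8,0,40,0,0,0,0,40,0,0,0,0]
}}

```text
t: 45.0
eef_pos: [0.4458, 0.1613, 0.0346]
tool_rot: [0.003, 0.955, 0.293, -0.031]
contact_force: [-0.9, -0.0, -2.6]
gripper_width: 0.62
```

```bash
python3 -c "
from h import *
st((445,159.5,22))
p,d=read_camera('side');cv2.imwrite('pics/side20.png',cv2.resize(p[140:340,250:500],None,fx=3,fy=3))"
```

```text
t 45.0 p [445.8 161.3  34.6] yjaw deg -55.87 z [-0.058 -0.023 -0.998] w 53.0 F [-0.9 -0.  -2.6]
q [-0.14  0.51 -0.41  2.11  0.31  0.65 -1.74]
to (445, 159.5, 22) d tool mm [-0.9  1.2 12.7]
```

View pics/side20.png

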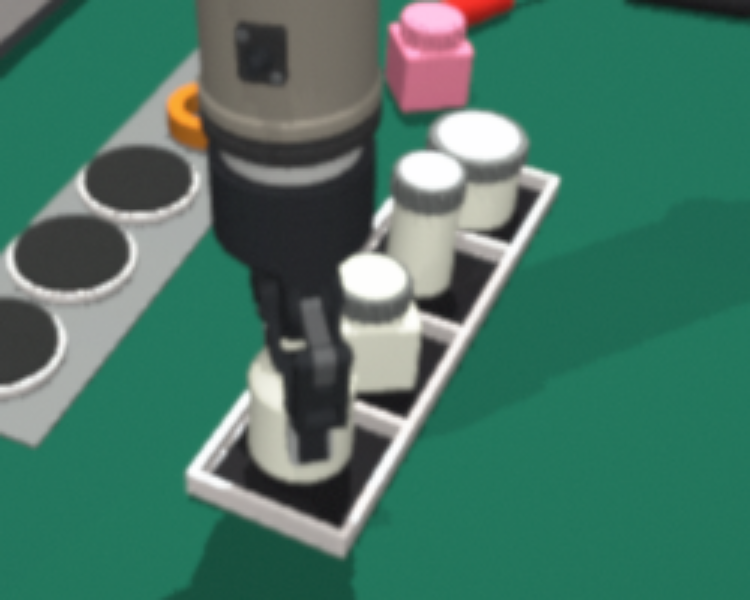

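Aligned over the pocket. I lower it the rest of the way.

{"api": "apply_moves", "payload": {
  "increments": [40,-0.5,0.5,6,0,40,0,0,4,0,40,0,0,0,0]
}}

```text
t: 45.42
eef_pos: [0.4453, 0.1601, 0.0242]
tool_rot: [0.003, 0.956, 0.293, -0.031]
contact_force: [-0.1, -0.2, -2.6]
gripper_width: 0.621
```

```bash
python3 -c "
from h import *
st((445,159.5,21.4))"
```

```text
t 45.42 p [445.3 160.1  24.2] yjaw deg -55.89 z [-0.057 -0.023 -0.998] w 53.1 F [-0.1 -0.2 -2.6]
q [-0.15  0.53 -0.4   2.11  0.33  0.62 -1.75]
to (445, 159.5, 21.4) d tool mm [-0.4  0.4  2.8]
```

{"api": "apply_moves", "payload": {
  "increments": [40,0,0,1.5,0,40,0,0,1.5,0,40,0,0,0,0]
}}

```text
t: 45.8
eef_pos: [0.4452, 0.1601, 0.0218]
tool_rot: [0.003, 0.956, 0.293, -0.031]
contact_force: [-0.7, -1.4, -2.2]
gripper_width: 0.62
```

```bash
python3 -c "
from h import *
st((445,159.5,21.4))"
```

```text
t 45.8 p [445.2 160.1  21.8] yjaw deg -55.9 z [-0.057 -0.024 -0.998] w 53.0 F [-0.7 -1.4 -2.2]
q [-0.15  0.53 -0.39  2.11  0.33  0.62 -1.75]
to (445, 159.5, 21.4) d tool mm [-0.5  0.4  0.4]
```

{"api": "apply_moves", "payload": {
  "increments": [40,0,0,1.5,0,40,0,0,1.5,0,40,0,0,0,0]
}}

```text
t: 46.18
eef_pos: [0.4453, 0.1602, 0.0219]
tool_rot: [0.004, 0.956, 0.293, -0.03]
contact_force: [0.4, -0.5, -4.0]
gripper_width: 0.617
```

```bash
python3 -c "
from h import *
st((445,159.5,21.4))"
```

```text
t 46.17 p [445.3 160.2  21.9] yjaw deg -55.89 z [-0.056 -0.026 -0.998] w 52.7 F [ 0.4 -0.5 -4. ]
q [-0.16  0.53 -0.39  2.11  0.33  0.62 -1.76]
to (445, 159.5, 21.4) d tool mm [-0.6  0.4  0.6]
```

Height has stopped changing, so it's on the floor. Release and retreat.

{"api": "apply_moves", "payload": {
  "increments": [57,0,0,0,0,61,0,0,0,0,66,0,0,0,0,66,0,0,0,0,66,0,0,-15,0,66,0,0,-30,0,66,0,0,-35,0,66,0,0,-35,0,66,0,0,-35,0,66,0,0,0,0,66,0,0,0,0]
}}

```text
t: 47.55
eef_pos: [0.4543, 0.1649, 0.1812]
tool_rot: [0.004, 0.955, 0.294, -0.028]
contact_force: [0.6, -0.5, -0.2]
gripper_width: 0.774
```

```bash
python3 -c "
from h import *
st((600,300,170))"
```

```text
t 47.55 p [454.3 164.9 181.2] yjaw deg -55.84 z [-0.052 -0.023 -0.998] w 66.1 F [ 0.6 -0.5 -0.2]
q [-0.06  0.29 -0.49  1.99  0.16  0.96 -1.6 ]
to (600, 300, 170) d tool mm [196.7 -29.8   0.4]
```

{"api": "apply_moves", "payload": {
  "increments": [66,30,-15,-3,0,66,40,-20,-3,0,66,40,-20,-3,0,66,40,-20,-3,0,66,40,-20,-3,0,66,0,0,0,0,66,0,0,0,0]
}}

```text
t: 48.42
eef_pos: [0.5572, 0.3513, 0.1769]
tool_rot: [0.006, 0.955, 0.293, -0.036]
contact_force: [0.7, -0.6, -0.1]
gripper_width: 0.777
```

```bash
python3 - <<'E'
from h import *
st()
pt,dt=read_camera('top');cv2.imwrite('pics/topF.png',pt)
ps,ds=read_camera('side');cv2.imwrite('pics/sideF.png',cv2.resize(ps[120:320,200:450],None,fx=3,fy=3))
for n,d in(("top",dt),("side",ds)):
    W=world(n,d)
    for nm,x,y,h,r in(("squat",429.6,-95.6,54,31),("slim",434.4,-10.7,80,21),("square",439.2,74.1,64,22),("neck",444,159,74,15)):
        m=(np.hypot(W[...,0]-x/1e3,W[...,1]-y/1e3)<.045)&(abs(W[...,2]-(h+4)/1e3)<.006)
        P=W[m]*1000
        if len(P)<10: print(n,nm,"few",len(P));continue
        c,rr=cv2.minEnclosingCircle(P[:,:2].astype(np.float32))
        A=np.c_[P[:,:2]-P[:,:2].mean(0),np.ones(len(P))];s=np.linalg.lstsq(A,P[:,2],rcond=None)[0]
        print(n,nm,len(P),"z",np.median(P[:,2]).round(1),"exp",h+4,"off",np.round(np.array(c)-(x,y),1),"r",round(rr,1),"slope",s[:2].round(3))
for o in outline_of('side','tape')[:1]:
    P=W[o["pixels"]];P=P[P[:,2]>.015];print("tape",cv2.minEnclosingCircle((P[:,:2]*1000).astype(np.float32)))
E
```

```text
t 48.42 p [557.2 351.3 176.9] yjaw deg -55.95 z [-0.066 -0.032 -0.997] w 66.3 F [ 0.7 -0.6 -0.1]
q [-0.33  0.58 -0.47  1.56  0.26  1.13 -1.83]
top squat 839 z 58.9 exp 58 off [ 0.6 -1.3] r 31.7 slope [-0.002 -0.002]
top slim 418 z 84.7 exp 84 off [ 2.6 -1. ] r 21.9 slope [-0.002 -0.006]
top square 430 z 68.7 exp 68 off [1.  0.4] r 23.0 slope [-0.006  0.001]
top neck 225 z 78.5 exp 78 off [-0.2  1. ] r 16.2 slope [-0.011  0.028]
side squat 519 z 57.8 exp 58 off [ 1.5 -0.8] r 32.5 slope [ 0.013 -0.021]
side slim 325 z 83.7 exp 84 off [ 3.6 -0. ] r 21.9 slope [ 0.012 -0.056]
side square 430 z 67.7 exp 68 off [1.2 1.6] r 23.5 slope [ 0.02  -0.054]
side neck 272 z 77.6 exp 78 off [0.3 1.9] r 16.2 slope [ 0.032 -0.088]
tape ((436.46624755859375, 63.17689895629883), 145.81605529785156)
```

View pics/topF.png

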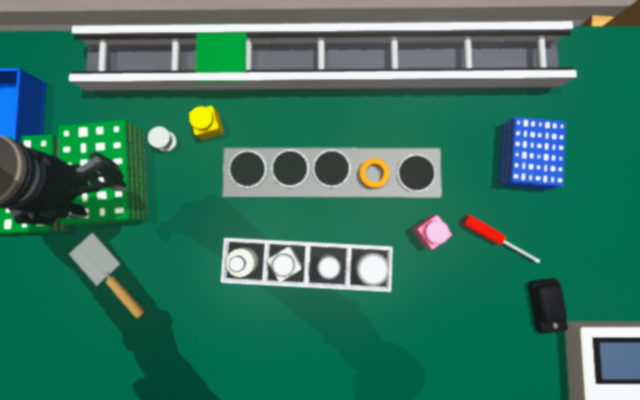

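View pics/sideF.png

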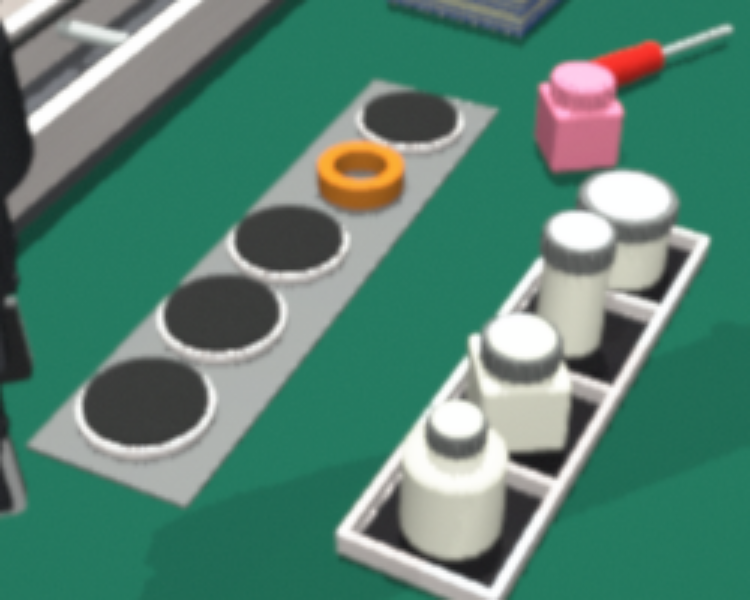

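All four jars stand upright on their pocket floors in the reversed order. In the top view they read neck (240,263), square (284,264), slim (329,267) and squat (372,269). The tape is still at (374,173).

```bash
python3 -c "
from station import *
print(hand_in())"
```

```text
the job is handed in; nothing more can be done
None
```

All four jars are in the rack in reverse order, and the job was handed in at about 48.5 s of the 109 s allowed. From the left-hand end pocket to the right-hand one they now stand narrow-necked, square, slim, squat. Hand-in gave no verdict.

**Final checks:**
- **Height:** cap tops are within 1 mm of the height expected for a jar standing on its pocket floor, in both cameras.
- **Position:** jars are within about 3 mm of their pocket centres; the slim jar is the farthest off at 2.6 mm (top camera) to 3.6 mm (side camera).
- **Level:** the top camera shows the caps close to level. The small side-camera slopes disagree with that; I put them down to cap-edge pixels, because the pictures show every jar upright.
- **Other things:** the tape is at the same pixel as at the start, and the look-alikes and other objects appear unmoved. The gripper was clear of everything.

**What went less well:**
- **Tool tilt:** the tool tilted gradually to about 4° over the moves. I gripped the square and narrow-necked jars from a direction where this mattered little.
- **Square jar:** I lifted it once just above its pocket and turned it, because the gripper would have come too close to the slim jar. It stands turned about 30° in its pocket, clear of the walls.
- **Tape measurement:** the final fit for the tape's position picked up the wrong thing, so that check rests on the pictures alone.

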